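# Pack out and wedge a hinged case in a repair jig

## Task

The small hinged case has play in its repair jig: take the marker that lies across the gap and lay it aside on the bench, clear of the jig. Then stand as many of the metal spacers in the gap as it takes (one or two) against the case, square and in line with it, and push the wooden wedge down between the last spacer and the end stop, thin edge down and sloping side to the stop, until you feel it jam and stop, wedge, spacers and case are pressed tight together. Finish while still gripping the wedge and pressing it down: do not let go; leave the tin, the tape roll and the bottle alone.

Things in the scene. Friction and masses are not known exactly. Their poses are not given: they have to be found in the camera images.
- jig: Fixed jig: dark steel plate 100 (x) x 230 (y) x 8 mm; origin: centre of its underside, on the bench. At the +y end an end wall (inner face y = +103 mm) and a raised seat (y +30 to +95, top 30 mm above the bench) with the case on it; the rest of the plate is flat, open at both x sides. The gap is measured along y, from the case's -y side to the end stop's nose; its centre line is x = 0.
- end_stop: Fixed aluminium block, 70 (x) x 38 (y) x 60 mm, screwed to the jig's plate, axes as the jig's, elsewhere each time: gap 35 to 72 mm. Origin: centre of its underside, 8 mm above the bench. On its +y side, facing the case, a steel nose bar along x, 10 mm diameter: foremost line 20 mm in +y from the origin, 55 mm above it. Block and bar tops are 60 mm above the origin.
- case: Small closed hinged case lying flat on the jig's seat, axes as the jig's: 57 (x) x 85 (y) x 40 mm, upright sides, 0.25 kg, loose, slides at a push of a few newtons. Origin: centre of its underside, 30 mm above the bench. Its side facing the gap is 42 mm from the origin in -y; its other side stands within 2 mm of the end wall: the wedge must push spacers and case along +y to take this up.
- marker: White marker pen with black cap, 16 (x) x 136 (y) x 17 mm, lying across the gap on top of the case and the end stop (underside 68 mm above the bench). Origin at the centre of its underside.
- spacer_1: Loose aluminium spacer block standing upright on the bench: 40 mm wide (x), 20 mm thick (y), 60 mm tall, 0.13 kg; a small dark hole mark on the broad faces. Origin at the centre of its underside. In the gap it stands on the jig's plate with its 20 mm thickness along the jig's y.
- spacer_2: The second spacer, the same as the first.
- wedge: Hardwood wedge, 40 mm wide (x), 88 tall, in its rack thin edge down. Origin: centre of the thin edge (underside, y -4 to +4 mm). Flat side upright at y = +4; other side slopes to -y by 0.5 mm per mm of height up to 56 mm; above that a straight head (y -32 to +4) to grip across its 40 mm width. 0.07 kg. Jams where its thickness at nose height equals the gap left; closes 11 to 34 mm.
- rack: Small fixed dark steel stand for the wedge, 46 (x) x 54 (y) x 40 mm; origin on the bench under the wedge's thin edge, axes parallel to the wedge's; its floor is 4 mm above the bench. The wedge lifts straight out.
- tip_tin: Round white tin with brass wool, 56 mm diameter, 32 mm tall; a bystander. Origin at the centre of its underside.
- tape_roll: Roll of black tape lying flat, 60 mm diameter, 20 mm high; a bystander. Origin at the centre of its underside.
- flux_bottle: White squeeze bottle with yellow cap and needle, 38 mm wide, 142 mm tall; a bystander. Origin at the centre of its underside.
Not all that is in view belongs to the job. What is shaped like the spacer_2 but turquoise is not meant.

How it is judged:
On the way, in this order (a step that is already met when the one before it is completed fails the run):
1. the marker lies on the bench, clear of the jig, let go (height (world z) of marker below 0.02 m and contact force between marker and the fingers below 0.1 N and (x of marker in the frame of jig above 0.085 m or x of marker in the frame of jig below -0.085 m or y of marker in the frame of jig above 0.13 m or y of marker in the frame of jig below -0.13 m)), for 0.2 s.
2. a spacer stands in the gap on the jig's plate, let go (((x of spacer_1 in the frame of jig between -0.02 and 0.02 m and y of spacer_1 in the frame of jig between -0.05 and 0.03 m and z of spacer_1 in the frame of jig below 0.014 m and angle between spacer_1's own z axis and vertical below 0.12 rad and angle between the x axis of spacer_1 and the x axis of jig, either way round below 0.2 rad and contact force between spacer_1 and the fingers below 0.1 N and linear speed of spacer_1 below 0.02 m/s) or (x of spacer_2 in the frame of jig between -0.02 and 0.02 m and y of spacer_2 in the frame of jig between -0.05 and 0.03 m and z of spacer_2 in the frame of jig below 0.014 m and angle between spacer_2's own z axis and vertical below 0.12 rad and angle between the x axis of spacer_2 and the x axis of jig, either way round below 0.2 rad and contact force between spacer_2 and the fingers below 0.1 N and linear speed of spacer_2 below 0.02 m/s))), for 0.2 s.
At the end, for the whole second after the job is handed in: Marker on bench clear of the jig; 1 or 2 spacers upright (0.12 rad) on the jig plate and the wedge above it, square (0.2 rad), within 20 mm of the centre line; wedge presses stop and spacer, spacer presses case, over 1 N each; case flat, within 10 mm of its place; gripper holds wedge (all of step 1 and ((x of spacer_1 in the frame of jig between -0.02 and 0.02 m and y of spacer_1 in the frame of jig between -0.05 and 0.03 m and z of spacer_1 in the frame of jig below 0.014 m and angle between spacer_1's own z axis and vertical below 0.12 rad and angle between the x axis of spacer_1 and the x axis of jig, either way round below 0.2 rad and contact force between spacer_1 and case above 1 N) or (x of spacer_2 in the frame of jig between -0.02 and 0.02 m and y of spacer_2 in the frame of jig between -0.05 and 0.03 m and z of spacer_2 in the frame of jig below 0.014 m and angle between spacer_2's own z axis and vertical below 0.12 rad and angle between the x axis of spacer_2 and the x axis of jig, either way round below 0.2 rad and contact force between spacer_2 and case above 1 N)) and ((x of spacer_1 in the frame of jig between -0.02 and 0.02 m and y of spacer_1 in the frame of jig between -0.05 and 0.03 m and z of spacer_1 in the frame of jig below 0.014 m and angle between spacer_1's own z axis and vertical below 0.12 rad and angle between the x axis of spacer_1 and the x axis of jig, either way round below 0.2 rad and contact force between spacer_1 and wedge above 1 N) or (x of spacer_2 in the frame of jig between -0.02 and 0.02 m and y of spacer_2 in the frame of jig between -0.05 and 0.03 m and z of spacer_2 in the frame of jig below 0.014 m and angle between spacer_2's own z axis and vertical below 0.12 rad and angle between the x axis of spacer_2 and the x axis of jig, either way round below 0.2 rad and contact force between spacer_2 and wedge above 1 N)) and contact force between wedge and end_stop above 1 N and contact force between wedge and the fingers above 1 N and x of wedge in the frame of jig between -0.02 and 0.02 m and z of wedge in the frame of jig between 0.0095 and 0.064 m and y of end_stop in the frame of wedge below 0 m and angle between wedge's own z axis and vertical below 0.15 rad and angle between the x axis of wedge and the x axis of jig, either way round below 0.2 rad and x of case in the frame of jig between -0.016 and 0.016 m and y of case in the frame of jig above 0.05 m and z of case in the frame of jig between 0.026 and 0.035 m and angle between case's own z axis and vertical below 0.06 rad and linear speed of each of wedge, case below 0.01 m/s); the arm keeps its last pose, push and grip.
It fails at once if a bystander (tin, tape roll, bottle) is moved by more than 30 mm (distance of any of tip_tin, tape_roll, flux_bottle from where it was at the start of the episode above 0.03 m).
It also fails if it takes over 72 s, if anything falls off the work surface, if the arm or the gripper's body presses on something with over 40 N, if the wrist force passes 120 N, or if a joint passes its speed limit or range.

## Robot

A 7-joint arm with a two-finger parallel gripper is mounted at the origin on a cart in front of the work surface, level with it; the furniture and walls round the work are solid. World frame = base frame: x ahead of the robot, y to its left, z up, the work surface at z = 0. Lengths are in m, angles in rad, forces in N, time in s.
With the tool pointing down it reaches from about 0.425 to 0.925 m from the base axis. Payload 6.8 kg.
Tool frame: the origin (TCP) lies between the finger pads; the fingertips stand 11 mm ahead of it and the grasp point (between the pads) lies 8 mm behind it; z points along the fingers, y is the line along which they close (so a half turn about z gives the same grasp; the last joint's range is limited). The gripper opens to 85 mm and grips with 20 to 120 N. Pads are 22 mm wide; open, the fingers measure 114 mm over their backs; the gripper's body (76 mm by 85 mm) begins 54 mm behind the grasp point. The pads swing forward as they close: fully open they stand 13 mm farther back than shut.
Start: joints at [1.203, 0.477, 0.022, 1.555, -0.011, 1.109, -0.083], TCP at [0.173, -0.652, 0.242] pointing down, gripper open.
Joint ranges: [-2.96, 2.96], [-0.34, 2.1], [-1.41, 1.46], [0.24, 2.44], [-1.37, 4.51], [0.17, 1.92], [-2.96, 2.96]. Speed limits (rad/s): [2.39, 2.39, 3.14, 3.14, 3.14, 3.14, 3.14].

## Interface

Orientations are given as a rotation vector (axis times angle).
In Python, from bench import r gives the robot as it stands.
- The arm moves only by the tool send_rows, never from a script. Its argument "deltas" is a list of rows, each an object of numbers: "dx", "dy", "dz": the shift along the world's x, y, z in mm; "rx", "ry", "rz": the turn, a rotation vector about the world's x, y, z in degrees. A call has 1 to 5 rows; each row is the pose to reach, as a shift and turn from the pose commanded when the call began; what a row does not reach only later rows make up. A row lasts 1/12 s, in which the tool goes at most 41.7 mm and 7.16 degrees, less where a joint would pass 70% of its speed; a pose out of reach is approached as far as the arm can. A call with a gripper value outside its range is refused whole. "jaw" is the finger opening in mm, from 0 to 85.4, set as the call begins (left out, the last holds). The fingers move at their own pace and stop on an object; "newtons" is the grip in N (left out, the last holds). Time passes only in rows, so rows that repeat a pose let the fingers close. It gives the time, the measured TCP pose, the force, the opening and the grip force at its end, in the units of the state.
- r.get_obs(): the state, without advancing time (a new reading comes with each control period).
- r.grab_frame(name): name is "scene" or "top" or "wrist"; returns a dict with "frame" (400x640x3 uint8, blue, green, red), "z_map" (400x640 float32, m along the optical axis (not along the pixel's ray), 0 where there is no reading), "vertical_fov" (degrees; the focal length in pixels is half the picture's height over the tangent of half this angle, whatever the lens; pixels are square), "cx", "cy" (the principal point, pixels), "distortion" ([k1, k2, p1, p2, k3] as OpenCV has them; the pictures are not rectified), "xyz" and "orientation" of the camera in the world. Camera axes: x right, y down, z forward; pixel columns grow to the right and rows downward; lengths in m; the calibration is good to about 2 mm. A picture is of the moment at which its call begins.
- r.hand_in(): hands the job in; it is judged then, once.
The state is a dict: "clock": time; "joints": joint angles; "qvel": joint speeds; "tau": joint torques, N m; "tcp_pos": TCP position; "orientation": TCP orientation; "contact_force": force on the tool from outside, world axes, zero at the start; "moment": the same for the moment, N m; "grip_width": finger opening in m; "gripper_force": force on a finger pad.
Only numpy, scipy, OpenCV 4.12 (cv2) and the standard library are available. Lean on these libraries where they do the work, as an engineer would, in place of code of your own. Each camera call takes 0.05 s, during which the arm holds its last target. There are 200 camera calls.

## Working session

There is one attempt and no reset: what is moved stays moved. The work goes in short steps, Python scripts to look and compute and a tool call to move; the robot and the scene stay as the last step left them, time stands still between calls to the robot, and variables do not carry over. Pictures are saved under pics/ and viewed, at most 10 in all, crops included, and the job is handed in when it is done.

Besides the shell and the picture viewer there is one more tool, called as name(argument=value, ...) on one line, values as JSON. send_rows: Moves the arm, as the interface text tells. Its arguments: {"type":"object","properties":{"deltas":{"type":"array","items":{"type":"object","properties":{"dx":{"type":"number"},"dy":{"type":"number"},"dz":{"type":"number"},"rx":{"type":"number"},"ry":{"type":"number"},"rz":{"type":"number"}}}},"jaw":{"type":"number"},"newtons":{"type":"number"}},"required":["deltas"]}

```bash
mkdir -p pics; cat > h.py <<'E'
import numpy as np, cv2, pickle
from scipy.spatial.transform import Rotation as R
from bench import r
def grab(n, save=None):
    f=r.grab_frame(n)
    if save: cv2.imwrite('pics/'+save,f['frame']); pickle.dump(f,open('pics/'+save+'.pkl','wb'))
    return f
def K(f):
    h=f['frame'].shape[0]; F=h/2/np.tan(np.radians(f['vertical_fov'])/2)
    return np.array([[F,0,f['cx']],[0,F,f['cy']],[0,0,1.]])
def rot(f):
    o=np.array(f['orientation'],float)
    return R.from_rotvec(o).as_matrix() if o.size==3 else R.from_quat(o).as_matrix() if o.size==4 else o
def cloud(f):
    h,w=f['z_map'].shape; u,v=np.meshgrid(np.arange(w),np.arange(h))
    p=cv2.undistortPoints(np.stack([u,v],-1).reshape(-1,1,2).astype(np.float64),K(f),np.array(f['distortion'],float)).reshape(h,w,2)
    c=np.dstack([p,np.ones((h,w))])*f['z_map'][...,None]
    return c@rot(f).T+np.array(f['xyz'])
def plane(f,u,v,z):
    p=cv2.undistortPoints(np.array([[[u,v]]],float),K(f),np.array(f['distortion'],float))[0,0]
    d=rot(f)@np.array([p[0],p[1],1]); o=np.array(f['xyz']); return o+d*(z-o[2])/d[2]
E
python3 - <<'E'
from h import *
print(r.get_obs())
a=grab('top','top.png');b=grab('scene','scene.png')
for f in(a,b): print(f['xyz'],f['orientation'],f['vertical_fov'],f['distortion'])
E
```

```text
{'clock': 0.0, 'joints': array([ 1.20291891,  0.47779862,  0.0223167 ,  1.5564631 , -0.01152188,
        1.10931969, -0.08313496]), 'qvel': array([ 0.00042722,  0.00019509, -0.00044566,  0.00037296, -0.00063407,
       -0.0003092 , -0.00069277]), 'tau': array([ 4.94005362e-04, -5.96433985e+01,  1.60799235e+00, -2.81189543e+01,
        1.24898111e-02,  9.30912240e-03, -7.63472656e-06]), 'tcp_pos': array([ 0.17323915, -0.65178374,  0.24132133]), 'orientation': array([-3.11331637e+00, -4.06669848e-01,  5.47125695e-04]), 'contact_force': array([ 0.07553334, -0.01435718,  0.1799753 ]), 'moment': array([ 0.00738062, -0.06578503,  0.00390572]), 'gripper_force': 0.0, 'grip_width': 0.08539890006683341}
[ 0.40939809 -0.10128691  1.12281234] [-2.11923393  2.15175361 -0.1399821 ] 45.835010665145035 [0.03657028 0.         0.         0.         0.        ]
[-0.24667805 -0.60577426  0.5634439 ] [-1.83006966  1.03571917 -0.59841515] 49.99461945885944 [0.03233162 0.         0.         0.         0.        ]
```

View pics/top.png

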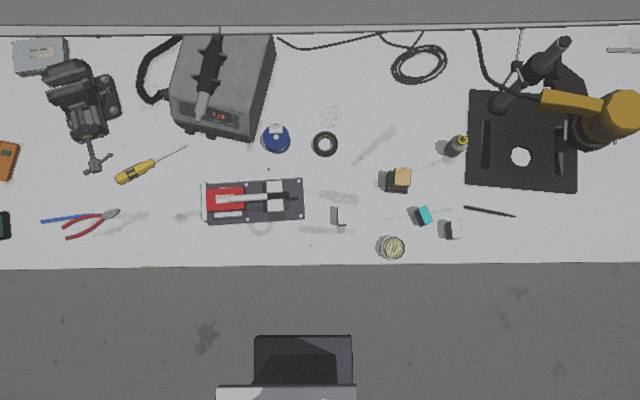

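View pics/scene.png

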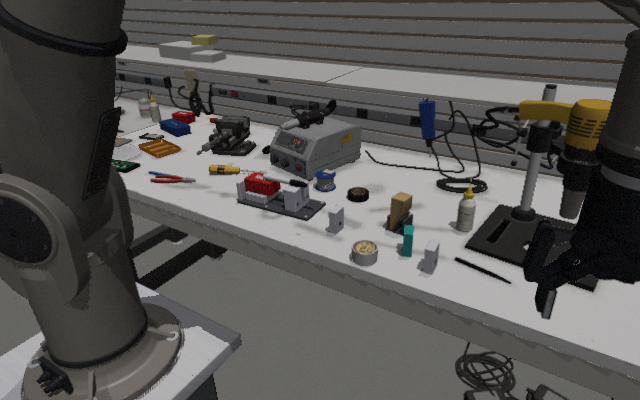

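Top view: the jig is at (253,201) with the marker across it. Spacer candidates are (338,215), (453,229) and the turquoise one at (423,215), which is excluded. The wedge and rack are at (398,180), the tin at (392,247), the tape at (325,144) and the bottle at (457,146). Next is one close crop to check these.

```bash
python3 - <<'E'
from h import *
f=pickle.load(open('pics/top.png.pkl','rb'))
im=f['frame'][165:265,190:480]
a=cv2.resize(im[:,:145],None,fx=5,fy=5,interpolation=cv2.INTER_CUBIC)
b=cv2.resize(im[:,130:],None,fx=5,fy=5,interpolation=cv2.INTER_CUBIC)
cv2.imwrite('pics/c1.png',cv2.resize(np.vstack([a[:, :725],b[:, :725]]),None,fx=.6,fy=.6) if 0 else cv2.resize(im,None,fx=2.75,fy=2.75,interpolation=cv2.INTER_CUBIC))
c=cloud(f); z=c[...,2]
# blob by height bands
def blob(u0,u1,v0,v1,zl,zh,n):
    s=c[v0:v1,u0:u1].reshape(-1,3); s=s[(s[:,2]>zl)&(s[:,2]<zh)]
    if len(s)<4: print(n,len(s)); return
    rc=cv2.minAreaRect((s[:,:2]*1000).astype(np.float32)); print(n,len(s),s.mean(0).round(4),[np.round(q,1) for q in rc])
blob(325,350,200,232,.05,.07,'spA'); blob(440,468,212,245,.05,.07,'spB'); blob(410,435,200,232,.05,.07,'turq')
blob(378,415,160,197,.075,.11,'wedge');blob(378,415,160,197,.03,.05,'rack'); blob(378,408,232,262,.02,.045,'tin')
blob(195,310,170,230,.079,.095,'marker');blob(195,310,170,230,.062,.0765,'case+stop');blob(195,240,170,230,.062,.0765,'case');blob(262,310,170,230,.06,.0765,'stop')
blob(195,310,170,230,.004,.014,'plate'); blob(195,310,170,230,.004,.1,'jig')
E
```

```text
spA 161 [ 0.53   -0.131   0.0615] [array([ 530.4, -131.1]), array([18.3, 39.3]), np.float64(88.8)]
spB 185 [ 0.4949 -0.3813  0.0605] [array([ 495. , -382.1]), array([39.4, 21. ]), np.float64(3.9)]
turq 176 [ 0.527  -0.3167  0.0604] [array([ 527.7, -317.4]), array([39.7, 20.8]), np.float64(20.9)]
wedge 330 [ 0.6089 -0.2634  0.0917] [array([ 610. , -264.8]), array([36.8, 40.4]), np.float64(84.2)]
rack 108 [ 0.6036 -0.2514  0.0399] [array([ 610.5, -262.2]), array([45.3, 45.3]), np.float64(83.9)]
tin 407 [ 0.4571 -0.247   0.0326] [array([ 456.9, -246.6]), array([55.3, 54.8]), np.float64(88.0)]
marker 386 [0.5718 0.0569 0.0837] [array([572.2,  55.7]), array([ 15. , 134.1]), np.float64(3.0)]
case+stop 1296 [0.5707 0.105  0.0689] [array([570.6,  94.9]), array([ 87.7, 185.3]), np.float64(3.0)]
case 818 [0.569  0.1478 0.0687] [array([567.8, 143.5]), array([87.7, 88.4]), np.float64(2.6)]
stop 414 [0.5743 0.0206 0.0692] [array([575.2,  23.2]), array([70.1, 41.6]), np.float64(3.0)]
plate 2338 [0.5696 0.0548 0.0089] [array([576.8,  82.6]), array([275.3, 143. ]), np.float64(89.1)]
jig 4559 [0.5683 0.0761 0.0359] [array([576.8,  82.6]), array([275.3, 143. ]), np.float64(89.1)]
```

View pics/c1.png

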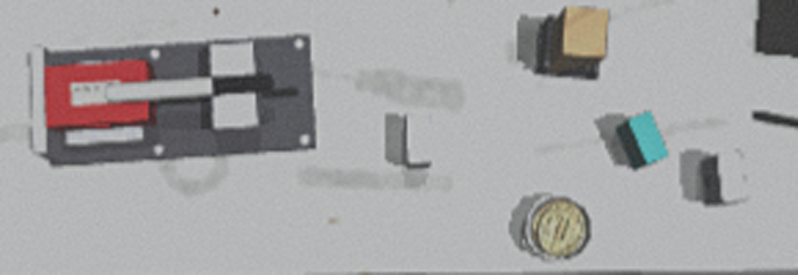

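The crop confirms the objects: two bare aluminium spacers, at c1 (400,140), which blends into the bench, and (725,178). The turquoise block at (645,138) is a decoy. I'll measure the jig in its own frame and set out.

```bash
cat >> h.py <<'E'
PSI=np.radians(3.0)
def tojig(p,o,psi=PSI):
    d=p[...,:2]-np.array(o); return np.stack([d[...,0]*np.cos(psi)+d[...,1]*np.sin(psi),-d[...,0]*np.sin(psi)+d[...,1]*np.cos(psi)],-1)
E
python3 - <<'E'
from h import *
f=pickle.load(open('pics/top.png.pkl','rb')); c=cloud(f)[165:235,190:315]; im=f['frame'][165:235,190:315]
o=(.5722,.0557); j=tojig(c,o)*1000; z=c[...,2]*1000
def rng(m,n,nm):
    q=j[m]; print(n,nm,len(q),np.percentile(q,[1,5,50,95,99],axis=0).T.round(1).tolist(), np.median(z[m]).round(1))
off=abs(j[...,0])>13
near=off&(abs(j[...,0])<27)
red=(im[...,2]>1.8*im[...,1].clip(1))
rng(near&red&(z>60)&(z<78),'case red','')
rng(red&(z>60)&(z<78),'case red all','')
rng(near&(z>60)&(z<78)&(j[...,1]<10)&(j[...,1]>-70),'stop','')
rng((z>60)&(z<78)&off&(j[...,1]<10)&(j[...,1]>-70),'stop all','')
rng((z>5)&(z<12)&(j[...,1]<-20)&(abs(j[...,0])<60),'plate','')
rng((z>5)&(z<100)&(j[...,1]>110)&(abs(j[...,0])<60),'endwall','')
E
```

```text
case red  399 [[-23.6, -22.3, 14.2, 25.2, 26.2], [36.0, 39.3, 77.1, 114.2, 118.6]] 69.5
case red all  581 [[-23.4, -22.1, 0.3, 24.6, 26.0], [36.2, 39.7, 82.3, 116.0, 118.7]] 69.7
stop  210 [[-26.7, -26.0, -13.1, 25.8, 26.7], [-53.2, -52.9, -35.2, -17.3, -16.5]] 69.4
stop all  332 [[-33.5, -32.5, 13.6, 33.7, 35.9], [-53.2, -52.6, -35.2, -17.5, -16.5]] 69.2
plate  772 [[-48.7, -46.4, -5.0, 48.3, 51.3], [-114.0, -96.1, -72.5, -31.0, -22.4]] 9.2
endwall  508 [[-55.0, -45.3, -9.3, 44.2, 51.0], [110.2, 111.1, 121.3, 151.6, 170.8]] 61.7
```

send_rows(deltas=[{"dx": 20, "dy": 36, "rz": 7}, {"dx": 40, "dy": 72, "rz": 14}, {"dx": 60, "dy": 108, "rz": 21}, {"dx": 80, "dy": 144, "rz": 28}, {"dx": 100, "dy": 180, "rz": 35}], jaw=85, newtons=40)

```text
$.deltas[0]: bad value
```

send_rows(deltas=[{"dx": 20, "dy": 36, "rz": 7}, {"dx": 40, "dy": 72, "rz": 14}, {"dx": 60, "dy": 108, "rz": 21}, {"dx": 80, "dy": 144, "rz": 28}, {"dx": 100, "dy": 180, "rz": 35}])

```text
$.deltas[0]: bad value
```

send_rows(deltas=[{"dx": 20, "dy": 36, "rz": 4}, {"dx": 40, "dy": 72, "rz": 8}, {"dx": 60, "dy": 108, "rz": 8}, {"dx": 80, "dy": 144, "rz": 8}, {"dx": 100, "dy": 180, "rz": 8}])

```text
$.deltas[0]: bad value
```

send_rows(deltas=[{"dx": 20, "dy": 36}, {"dx": 40, "dy": 72}, {"dx": 60, "dy": 108}, {"dx": 75, "dy": 144}, {"dx": 75, "dy": 162}])

```text
$.deltas[0]: bad value
```

Every row probably needs all six fields, so I'll resend them in full.

send_rows(deltas=[{"dx": 20, "dy": 36, "dz": 0, "rx": 0, "ry": 0, "rz": 7}, {"dx": 40, "dy": 72, "dz": 0, "rx": 0, "ry": 0, "rz": 14}, {"dx": 60, "dy": 108, "dz": 0, "rx": 0, "ry": 0, "rz": 21}, {"dx": 80, "dy": 144, "dz": 0, "rx": 0, "ry": 0, "rz": 28}, {"dx": 100, "dy": 180, "dz": 0, "rx": 0, "ry": 0, "rz": 35}], jaw=85, newtons=40)

```text
clock: 0.52
tcp_pos: [0.2738, -0.4703, 0.2419]
orientation: [-2.844, -1.333, 0.0]
contact_force: [1.0, -0.0, 0.3]
grip_width: 0.0855
gripper_force: 0.0
```

send_rows(deltas=[{"dx": 20, "dy": 36, "dz": 0, "rx": 0, "ry": 0, "rz": 7}, {"dx": 40, "dy": 72, "dz": 0, "rx": 0, "ry": 0, "rz": 14}, {"dx": 60, "dy": 108, "dz": 0, "rx": 0, "ry": 0, "rz": 21}, {"dx": 80, "dy": 144, "dz": 0, "rx": 0, "ry": 0, "rz": 28}, {"dx": 100, "dy": 180, "dz": 0, "rx": 0, "ry": 0, "rz": 35}])

```text
clock: 0.93
tcp_pos: [0.3737, -0.2904, 0.2422]
orientation: [-2.312, -2.127, 0.001]
contact_force: [0.6, 0.1, 1.0]
grip_width: 0.085
gripper_force: 0.0
```

send_rows(deltas=[{"dx": 20, "dy": 36, "dz": 0, "rx": 0, "ry": 0, "rz": 4}, {"dx": 40, "dy": 72, "dz": 0, "rx": 0, "ry": 0, "rz": 8}, {"dx": 60, "dy": 108, "dz": 0, "rx": 0, "ry": 0, "rz": 8}, {"dx": 80, "dy": 144, "dz": 0, "rx": 0, "ry": 0, "rz": 8}, {"dx": 100, "dy": 180, "dz": 0, "rx": 0, "ry": 0, "rz": 8}])

```text
clock: 1.35
tcp_pos: [0.4737, -0.1106, 0.2423]
orientation: [2.165, 2.276, -0.0]
contact_force: [1.9, -0.4, 0.2]
grip_width: 0.0851
gripper_force: 0.0
```

send_rows(deltas=[{"dx": 25, "dy": 36, "dz": 0, "rx": 0, "ry": 0, "rz": 0}, {"dx": 50, "dy": 72, "dz": 0, "rx": 0, "ry": 0, "rz": 0}, {"dx": 75, "dy": 108, "dz": 0, "rx": 0, "ry": 0, "rz": 0}, {"dx": 99, "dy": 144, "dz": 0, "rx": 0, "ry": 0, "rz": 0}, {"dx": 99, "dy": 172, "dz": 0, "rx": 0, "ry": 0, "rz": 0}])

```text
clock: 1.77
tcp_pos: [0.5751, 0.0612, 0.2419]
orientation: [2.166, 2.275, 0.002]
contact_force: [0.9, 0.3, 0.2]
grip_width: 0.0855
gripper_force: 0.0
```

```bash
python3 - <<'E'
from h import *
f=grab('wrist','w1.png'); o=r.get_obs(); print(o['clock'],o['tcp_pos'],o['orientation'],f['xyz'],f['orientation'])
M=R.from_rotvec(o['orientation']).as_matrix(); print(M.round(3))
c=cloud(f); im=f['frame']; j=tojig(c,(.5722,.0557))*1000; z=c[...,2]*1000
near=(abs(j[...,0])>13)&(abs(j[...,0])<27)
red=(im[...,2]>1.8*im[...,1].clip(1))
for n,m in(('case',near&red&(z>64)&(z<76)),('stop',near&(z>60)&(z<76)&(j[...,1]<10)&(j[...,1]>-70)),('mk',(z>79)&(z<95)&(abs(j[...,0])<15))):
    q=j[m]; print(n,len(q),np.percentile(q,[.5,2,50,98,99.5],axis=0).T.round(1).tolist() if len(q) else '',np.median(z[m]))
E
```

```text
1.8167 [0.57348853 0.07085462 0.24239817] [-2.15211521 -2.28335737 -0.00907903] [0.5711234  0.14098074 0.37432871] [2.82884152 0.07130021 0.0121542 ]
[[-0.059  0.998  0.001]
 [ 0.998  0.059  0.007]
 [ 0.007  0.002 -1.   ]]
case 2830 [[-23.3, -22.4, 14.8, 25.7, 26.2], [36.5, 38.1, 80.3, 119.0, 120.4]] 68.76077501687578
stop 1150 [[-26.8, -26.3, -13.2, 26.6, 27.0], [-52.5, -52.0, -32.6, -15.9, -15.5]] 68.70508751668392
mk 2420 [[-7.8, -7.4, -0.5, 6.1, 7.0], [-66.7, -62.5, 7.8, 64.9, 67.1]] 83.10271124423276
```

View pics/w1.png

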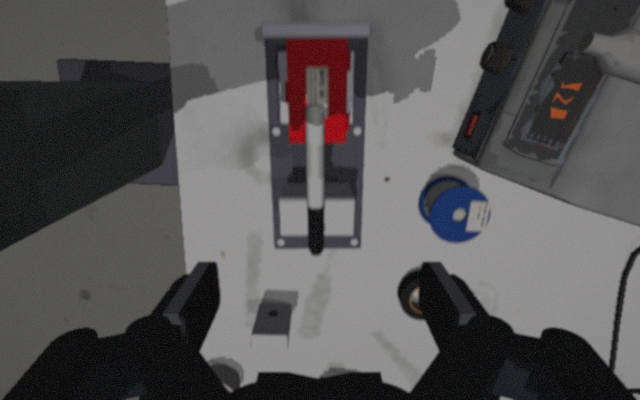

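The wrist view shows the marker from (316,110) to (316,250) above the gap, the stop at (316,215), and the spacer with its hole at (272,320). The gap is about 51.6 mm, so one spacer leaves about 32 mm, which the wedge can close. Next I grip the marker inside the gap.

send_rows(deltas=[{"dx": -1, "dy": 6, "dz": -30, "rx": 0, "ry": 0, "rz": 0}, {"dx": -1, "dy": 6, "dz": -65, "rx": 0, "ry": 0, "rz": 0}, {"dx": -1, "dy": 6, "dz": -100, "rx": 0, "ry": 0, "rz": 0}, {"dx": -1, "dy": 6, "dz": -120, "rx": 0, "ry": 0, "rz": 0}, {"dx": -1, "dy": 6, "dz": -130, "rx": 0, "ry": 0, "rz": 0}])

```text
clock: 2.23
tcp_pos: [0.5689, 0.0648, 0.1088]
orientation: [-2.162, -2.274, 0.007]
contact_force: [0.5, -1.2, -0.0]
grip_width: 0.085
gripper_force: 0.0
```

send_rows(deltas=[{"dx": 0, "dy": 0, "dz": -12, "rx": 0, "ry": 0, "rz": 0}, {"dx": 0, "dy": 0, "dz": -24, "rx": 0, "ry": 0, "rz": 0}, {"dx": 0, "dy": 0, "dz": -36, "rx": 0, "ry": 0, "rz": 0}, {"dx": 0, "dy": 0, "dz": -42, "rx": 0, "ry": 0, "rz": 0}, {"dx": 0, "dy": 0, "dz": -42, "rx": 0, "ry": 0, "rz": 0}])

```text
clock: 2.65
tcp_pos: [0.5709, 0.0654, 0.0693]
orientation: [-2.164, -2.276, 0.002]
contact_force: [-0.2, -0.7, -0.5]
grip_width: 0.0851
gripper_force: 0.0
```

send_rows(deltas=[{"dx": 0, "dy": 0, "dz": 0, "rx": 0, "ry": 0, "rz": 0}, {"dx": 0, "dy": 0, "dz": 0, "rx": 0, "ry": 0, "rz": 0}, {"dx": 0, "dy": 0, "dz": 0, "rx": 0, "ry": 0, "rz": 0}, {"dx": 0, "dy": 0, "dz": 0, "rx": 0, "ry": 0, "rz": 0}, {"dx": 0, "dy": 0, "dz": 0, "rx": 0, "ry": 0, "rz": 0}], jaw=8, newtons=30)

```text
clock: 3.07
tcp_pos: [0.5717, 0.0657, 0.0708]
orientation: [2.164, 2.276, 0.001]
contact_force: [1.0, 0.6, -0.0]
grip_width: 0.0252
gripper_force: 0.0
```

send_rows(deltas=[{"dx": 0, "dy": 0, "dz": 0, "rx": 0, "ry": 0, "rz": 0}, {"dx": 0, "dy": 0, "dz": 0, "rx": 0, "ry": 0, "rz": 0}, {"dx": 0, "dy": 0, "dz": 0, "rx": 0, "ry": 0, "rz": 0}, {"dx": 0, "dy": 0, "dz": 0, "rx": 0, "ry": 0, "rz": 0}, {"dx": 0, "dy": 0, "dz": 0, "rx": 0, "ry": 0, "rz": 0}])

```text
clock: 3.48
tcp_pos: [0.5717, 0.0657, 0.0707]
orientation: [2.164, 2.276, 0.001]
contact_force: [-0.8, -0.4, 5.1]
grip_width: 0.015
gripper_force: 31.3
```

The marker is gripped, but the fingertips stick out 8 mm below it. I'll re-grip 11 mm higher so it can be set down gently.

send_rows(deltas=[{"dx": 0, "dy": 0, "dz": 0, "rx": 0, "ry": 0, "rz": 0}, {"dx": 0, "dy": 0, "dz": 0, "rx": 0, "ry": 0, "rz": 0}, {"dx": 0, "dy": 0, "dz": 4, "rx": 0, "ry": 0, "rz": 0}, {"dx": 0, "dy": 0, "dz": 8, "rx": 0, "ry": 0, "rz": 0}, {"dx": 0, "dy": 0, "dz": 11, "rx": 0, "ry": 0, "rz": 0}], jaw=30)

```text
clock: 3.9
tcp_pos: [0.5714, 0.0657, 0.0817]
orientation: [-2.165, -2.277, -0.0]
contact_force: [0.7, 0.8, -0.1]
grip_width: 0.0299
gripper_force: 0.0
```

send_rows(deltas=[{"dx": 0, "dy": 0, "dz": 0, "rx": 0, "ry": 0, "rz": 0}, {"dx": 0, "dy": 0, "dz": 0, "rx": 0, "ry": 0, "rz": 0}, {"dx": 0, "dy": 0, "dz": 0, "rx": 0, "ry": 0, "rz": 0}, {"dx": 0, "dy": 0, "dz": 0, "rx": 0, "ry": 0, "rz": 0}, {"dx": 0, "dy": 0, "dz": 0, "rx": 0, "ry": 0, "rz": 0}], jaw=8)

```text
clock: 4.32
tcp_pos: [0.572, 0.0658, 0.0821]
orientation: [2.164, 2.276, 0.002]
contact_force: [-0.2, -0.9, 5.9]
grip_width: 0.0141
gripper_force: 30.2
```

send_rows(deltas=[{"dx": 0, "dy": 0, "dz": 0, "rx": 0, "ry": 0, "rz": 0}, {"dx": 0, "dy": 0, "dz": 12, "rx": 0, "ry": 0, "rz": 0}, {"dx": 0, "dy": 0, "dz": 24, "rx": 0, "ry": 0, "rz": 0}, {"dx": -15, "dy": -1, "dz": 30, "rx": 0, "ry": 0, "rz": 0}, {"dx": -35, "dy": -3, "dz": 30, "rx": 0, "ry": 0, "rz": 0}])

```text
clock: 4.73
tcp_pos: [0.5387, 0.0634, 0.1139]
orientation: [2.164, 2.274, 0.007]
contact_force: [0.5, 0.3, -0.6]
grip_width: 0.0148
gripper_force: 29.4
```

send_rows(deltas=[{"dx": -25, "dy": -1, "dz": 0, "rx": 0, "ry": 0, "rz": 0}, {"dx": -50, "dy": -2, "dz": 0, "rx": 0, "ry": 0, "rz": 0}, {"dx": -65, "dy": -2, "dz": -20, "rx": 0, "ry": 0, "rz": 0}, {"dx": -65, "dy": -2, "dz": -40, "rx": 0, "ry": 0, "rz": 0}, {"dx": -65, "dy": -2, "dz": -60, "rx": 0, "ry": 0, "rz": 0}])

```text
clock: 5.15
tcp_pos: [0.4713, 0.0604, 0.0521]
orientation: [2.163, 2.275, 0.002]
contact_force: [1.1, -0.8, 0.1]
grip_width: 0.0146
gripper_force: 29.4
```

send_rows(deltas=[{"dx": 0, "dy": 0, "dz": -15, "rx": 0, "ry": 0, "rz": 0}, {"dx": 0, "dy": 0, "dz": -25, "rx": 0, "ry": 0, "rz": 0}, {"dx": 0, "dy": 0, "dz": -32, "rx": 0, "ry": 0, "rz": 0}, {"dx": 0, "dy": 0, "dz": -35, "rx": 0, "ry": 0, "rz": 0}, {"dx": 0, "dy": 0, "dz": -35, "rx": 0, "ry": 0, "rz": 0}])

```text
clock: 5.57
tcp_pos: [0.4716, 0.0607, 0.0163]
orientation: [-2.165, -2.277, 0.0]
contact_force: [-0.1, -1.3, 0.3]
grip_width: 0.0144
gripper_force: 29.4
```

send_rows(deltas=[{"dx": 0, "dy": 0, "dz": -2, "rx": 0, "ry": 0, "rz": 0}, {"dx": 0, "dy": 0, "dz": -2, "rx": 0, "ry": 0, "rz": 0}])

```text
clock: 5.73
tcp_pos: [0.4718, 0.0607, 0.0147]
orientation: [2.165, 2.276, 0.001]
contact_force: [0.1, -0.0, -0.5]
grip_width: 0.0147
gripper_force: 29.4
```

send_rows(deltas=[{"dx": 0, "dy": 0, "dz": 0, "rx": 0, "ry": 0, "rz": 0}, {"dx": 0, "dy": 0, "dz": 0, "rx": 0, "ry": 0, "rz": 0}, {"dx": 0, "dy": 0, "dz": 0, "rx": 0, "ry": 0, "rz": 0}, {"dx": 0, "dy": 0, "dz": 0, "rx": 0, "ry": 0, "rz": 0}, {"dx": 0, "dy": 0, "dz": 0, "rx": 0, "ry": 0, "rz": 0}], jaw=40)

```text
clock: 6.15
tcp_pos: [0.4715, 0.0606, 0.0144]
orientation: [2.165, 2.276, 0.0]
contact_force: [-0.8, 0.3, 0.9]
grip_width: 0.0402
gripper_force: 0.0
```

send_rows(deltas=[{"dx": 0, "dy": 0, "dz": 15, "rx": 0, "ry": 0, "rz": 0}, {"dx": 0, "dy": 0, "dz": 40, "rx": 0, "ry": 0, "rz": 0}, {"dx": 0, "dy": 0, "dz": 75, "rx": 0, "ry": 0, "rz": 0}, {"dx": 10, "dy": -20, "dz": 110, "rx": 0, "ry": 0, "rz": 0}, {"dx": 20, "dy": -45, "dz": 140, "rx": 0, "ry": 0, "rz": 0}])

```text
clock: 6.57
tcp_pos: [0.4914, 0.0175, 0.1566]
orientation: [-2.159, -2.282, -0.002]
contact_force: [0.9, 0.3, -0.3]
grip_width: 0.0399
gripper_force: 0.0
```

send_rows(deltas=[{"dx": 10, "dy": -35, "dz": 15, "rx": 0, "ry": 0, "rz": 0}, {"dx": 20, "dy": -70, "dz": 15, "rx": 0, "ry": 0, "rz": -4}, {"dx": 30, "dy": -105, "dz": 15, "rx": 0, "ry": 0, "rz": -4}, {"dx": 39, "dy": -135, "dz": 15, "rx": 0, "ry": 0, "rz": -4}, {"dx": 39, "dy": -147, "dz": 15, "rx": 0, "ry": 0, "rz": -4}], jaw=85)

```text
clock: 6.98
tcp_pos: [0.5313, -0.137, 0.1694]
orientation: [2.248, 2.191, -0.001]
contact_force: [-0.1, 0.0, 0.4]
grip_width: 0.0851
gripper_force: 0.0
```

send_rows(deltas=[{"dx": 0, "dy": 0, "dz": 0, "rx": 0, "ry": 0, "rz": 0}, {"dx": 0, "dy": 0, "dz": 0, "rx": 0, "ry": 0, "rz": 0}, {"dx": 0, "dy": 0, "dz": 0, "rx": 0, "ry": 0, "rz": 0}])

```text
clock: 7.23
tcp_pos: [0.5301, -0.1293, 0.1692]
orientation: [-2.24, -2.202, -0.001]
contact_force: [-0.4, 1.1, 0.6]
grip_width: 0.0852
gripper_force: 0.0
```

```bash
python3 - <<'E'
from h import *
f=grab('wrist','w2.png'); t=grab('top','top2.png'); o=r.get_obs(); print(o['clock'],o['tcp_pos'],o['orientation'])
def rect(c,m,n):
    s=c[m]; 
    if len(s)<5: print(n,len(s)); return
    rc=cv2.minAreaRect((s[:,:2]*1000).astype(np.float32)); print(n,len(s),(s.mean(0)*1000).round(1),[np.round(q,1) for q in rc])
c=cloud(f); z=c[...,2]; X=c[...,0];Y=c[...,1]
rect(c,(z>.055)&(z<.066)&(abs(X-.53)<.035)&(abs(Y+.131)<.035),'spA wrist')
c=cloud(t); z=c[...,2]; X=c[...,0];Y=c[...,1]
rect(c,(z>.008)&(z<.03)&(X>.44)&(X<.495)&(abs(Y-.06)<.1),'marker top')
j=tojig(c,(.5722,.0557))*1000; im=t['frame']; z=z*1000; n=abs(j[...,0])<27; red=im[...,2]>1.8*im[...,1].clip(1)
for nm,m in(('case',n&red&(z>60)&(z<78)&(abs(j[...,1])<130)),('stop',n&(z>60)&(z<78)&(j[...,1]<10)&(j[...,1]>-70))): print(nm,m.sum(),np.percentile(j[m][:,1],[.5,2,98,99.5]).round(1))
E
```

```text
7.3333 [ 0.5302573  -0.12916873  0.16932793] [-2.23901379e+00 -2.20283580e+00 -5.74244851e-04]
spA wrist 1504 [ 529.5 -130.2   60.5] [array([ 529.4, -131.1]), array([39.9, 20.4]), np.float64(0.9)]
marker top 375 [472.5  51.3  15.6] [array([471.3,  64.4]), array([ 23.3, 162.5]), np.float64(7.1)]
case 660 [ 35.3  36.3 117.6 118.9]
stop 400 [-53.4 -53.2 -16.8 -16. ]
```

View pics/w2.png

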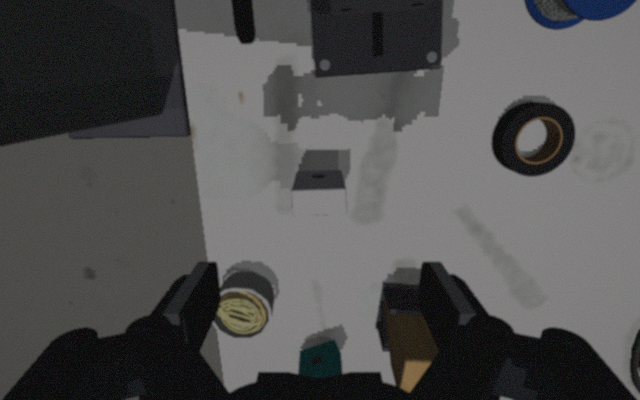

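The wrist view shows spacer A upright at (319,195), the marker cap on the bench at (243,20), the wedge in its rack at (410,340) and the tin at (246,305). I'll grip spacer A with the pads shifted 3 mm in -y, so they clear the case later.

send_rows(deltas=[{"dx": -1, "dy": -4, "dz": -35, "rx": 0, "ry": 0, "rz": 0}, {"dx": -1, "dy": -4, "dz": -70, "rx": 0, "ry": 0, "rz": 0}, {"dx": -1, "dy": -4, "dz": -100, "rx": 0, "ry": 0, "rz": 0}, {"dx": -1, "dy": -4, "dz": -123, "rx": 0, "ry": 0, "rz": 0}, {"dx": -1, "dy": -4, "dz": -123, "rx": 0, "ry": 0, "rz": 0}])

```text
clock: 7.75
tcp_pos: [0.5261, -0.1333, 0.0423]
orientation: [-2.235, -2.198, 0.006]
contact_force: [-0.6, 0.2, 0.6]
grip_width: 0.0851
gripper_force: 0.0
```

send_rows(deltas=[{"dx": 0, "dy": 0, "dz": 0, "rx": 0, "ry": 0, "rz": 0}, {"dx": 0, "dy": 0, "dz": 0, "rx": 0, "ry": 0, "rz": 0}, {"dx": 0, "dy": 0, "dz": 0, "rx": 0, "ry": 0, "rz": 0}, {"dx": 0, "dy": 0, "dz": 0, "rx": 0, "ry": 0, "rz": 0}, {"dx": 0, "dy": 0, "dz": 0, "rx": 0, "ry": 0, "rz": 0}], jaw=30, newtons=50)

```text
clock: 8.17
tcp_pos: [0.5307, -0.1353, 0.0483]
orientation: [2.241, 2.198, 0.003]
contact_force: [-2.0, 0.3, 6.7]
grip_width: 0.0392
gripper_force: 49.8
```

send_rows(deltas=[{"dx": 0, "dy": 0, "dz": 0, "rx": 0, "ry": 0, "rz": 0}, {"dx": 0, "dy": 0, "dz": 0, "rx": 0, "ry": 0, "rz": 0}, {"dx": 0, "dy": 0, "dz": 10, "rx": 0, "ry": 0, "rz": 0}, {"dx": 0, "dy": 0, "dz": 30, "rx": 0, "ry": 0, "rz": 0}, {"dx": 0, "dy": 0, "dz": 60, "rx": 0, "ry": 0, "rz": 0}])

```text
clock: 8.58
tcp_pos: [0.5277, -0.1352, 0.1061]
orientation: [-2.241, -2.198, 0.003]
contact_force: [1.0, 0.1, -0.7]
grip_width: 0.0391
gripper_force: 50.8
```

send_rows(deltas=[{"dx": 5, "dy": 20, "dz": 30, "rx": 0, "ry": 0, "rz": 0}, {"dx": 13, "dy": 55, "dz": 40, "rx": 0, "ry": 0, "rz": 2}, {"dx": 20, "dy": 90, "dz": 40, "rx": 0, "ry": 0, "rz": 4}, {"dx": 28, "dy": 125, "dz": 40, "rx": 0, "ry": 0, "rz": 4}, {"dx": 35, "dy": 160, "dz": 40, "rx": 0, "ry": 0, "rz": 4}])

```text
clock: 9.0
tcp_pos: [0.5649, 0.0258, 0.1482]
orientation: [2.164, 2.274, 0.002]
contact_force: [0.6, 1.0, -1.5]
grip_width: 0.0391
gripper_force: 50.9
```

send_rows(deltas=[{"dx": 4, "dy": 25, "dz": 0, "rx": 0, "ry": 0, "rz": 0}, {"dx": 7, "dy": 42, "dz": 0, "rx": 0, "ry": 0, "rz": 0}, {"dx": 8, "dy": 50, "dz": 0, "rx": 0, "ry": 0, "rz": 0}, {"dx": 8, "dy": 50, "dz": 0, "rx": 0, "ry": 0, "rz": 0}, {"dx": 8, "dy": 50, "dz": 0, "rx": 0, "ry": 0, "rz": 0}])

```text
clock: 9.42
tcp_pos: [0.5723, 0.0736, 0.1467]
orientation: [2.165, 2.276, -0.001]
contact_force: [-0.4, -0.1, -1.1]
grip_width: 0.039
gripper_force: 50.9
```

send_rows(deltas=[{"dx": 0, "dy": 0, "dz": 0, "rx": 0, "ry": 0, "rz": 0}, {"dx": 0, "dy": 0, "dz": 0, "rx": 0, "ry": 0, "rz": 0}, {"dx": 0, "dy": 0, "dz": 0, "rx": 0, "ry": 0, "rz": 0}])

```text
clock: 9.67
tcp_pos: [0.5724, 0.0729, 0.1463]
orientation: [2.167, 2.274, -0.001]
contact_force: [-0.4, -1.0, -1.2]
grip_width: 0.0392
gripper_force: 50.9
```

```bash
python3 - <<'E'
from h import *
f=grab('wrist','w3.png'); o=r.get_obs(); print(o['clock'],o['tcp_pos'],o['orientation'])
c=cloud(f); z=c[...,2]*1000; im=f['frame']; j=tojig(c,(.5722,.0557))*1000
n=abs(j[...,0])<24; red=im[...,2]>1.8*im[...,1].clip(1)
for nm,m in(('case',n&red&(z>64)&(z<76)&(abs(j[...,1])<130)),('stop',n&(z>60)&(z<76)&(j[...,1]<0)&(j[...,1]>-70)),('sp',(z>120)&(z<180)&(abs(j[...,0])<22)&(abs(j[...,1]-22)<20))):
    print(nm,m.sum(),np.percentile(j[m],[.5,2,50,98,99.5],axis=0).T.round(1).tolist() if m.sum() else '',np.median(z[m]))
E
```

```text
9.7167 [0.57239254 0.07325984 0.14628698] [ 2.16675879e+00  2.27441637e+00 -7.58976366e-04]
case 9405 [[-22.7, -22.0, -0.6, 23.3, 23.8], [36.4, 37.6, 83.9, 119.0, 119.9]] 68.78801846481444
stop 80 [[-23.4, -22.6, 4.1, 22.4, 23.3], [-53.4, -53.2, -52.2, -50.8, -50.4]] 68.56022114493948
sp 9555 [[-21.7, -20.7, -0.2, 21.3, 21.9], [8.0, 10.4, 28.4, 31.8, 31.9]] 158.31434202002066
```

View pics/w3.png

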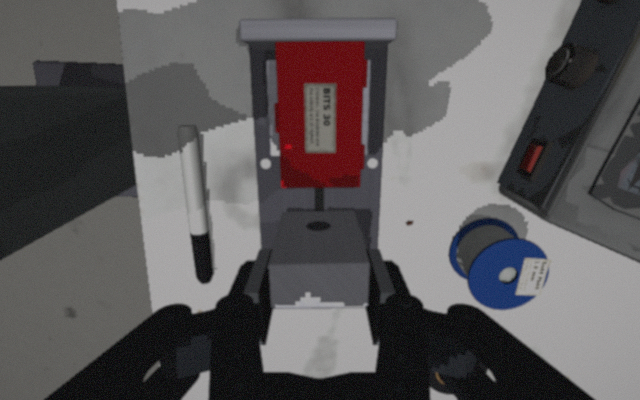

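The wrist view shows the spacer held square at (318,260), the case face at row 185 and the marker at (197,200). The gap below is free. I'll shift +3 mm in y, lower the spacer and release it.

send_rows(deltas=[{"dx": 0, "dy": 3, "dz": -20, "rx": 0, "ry": 0, "rz": 0}, {"dx": 0, "dy": 3, "dz": -40, "rx": 0, "ry": 0, "rz": 0}, {"dx": 0, "dy": 3, "dz": -60, "rx": 0, "ry": 0, "rz": 0}, {"dx": 0, "dy": 3, "dz": -77, "rx": 0, "ry": 0, "rz": 0}, {"dx": 0, "dy": 3, "dz": -83, "rx": 0, "ry": 0, "rz": 0}])

```text
clock: 10.13
tcp_pos: [0.5757, 0.0651, 0.0648]
orientation: [2.166, 2.258, -0.016]
contact_force: [-6.1, -32.1, 44.0]
grip_width: 0.039
gripper_force: 84.2
```

send_rows(deltas=[{"dx": 0, "dy": 0, "dz": -3, "rx": 0, "ry": 0, "rz": 0}, {"dx": 0, "dy": 0, "dz": -5, "rx": 0, "ry": 0, "rz": 0}, {"dx": 0, "dy": 0, "dz": -7, "rx": 0, "ry": 0, "rz": 0}, {"dx": 0, "dy": 0, "dz": -7, "rx": 0, "ry": 0, "rz": 0}])

```text
clock: 10.47
tcp_pos: [0.5768, 0.0644, 0.0624]
orientation: [2.164, 2.255, -0.014]
contact_force: [-10.4, -31.6, 55.5]
grip_width: 0.0391
gripper_force: 92.3
```

It met resistance at about 7 mm above the plate. I'll back off and check the held spacer's tilt from the last picture.

send_rows(deltas=[{"dx": 0, "dy": -4, "dz": 12, "rx": 0, "ry": 0, "rz": 0}, {"dx": 0, "dy": -6, "dz": 30, "rx": 0, "ry": 0, "rz": 0}, {"dx": 0, "dy": -6, "dz": 60, "rx": 0, "ry": 0, "rz": 0}, {"dx": 0, "dy": -6, "dz": 90, "rx": 0, "ry": 0, "rz": 0}, {"dx": 0, "dy": -6, "dz": 90, "rx": 0, "ry": 0, "rz": 0}])

```text
clock: 10.88
tcp_pos: [0.5759, 0.0721, 0.1521]
orientation: [2.162, 2.271, 0.012]
contact_force: [1.3, 2.3, -0.9]
grip_width: 0.0388
gripper_force: 58.8
```

send_rows(deltas=[{"dx": 0, "dy": 0, "dz": 0, "rx": 0, "ry": 0, "rz": 0}, {"dx": 0, "dy": 0, "dz": 0, "rx": 0, "ry": 0, "rz": 0}, {"dx": 0, "dy": 0, "dz": 0, "rx": 0, "ry": 0, "rz": 0}])

```text
clock: 11.13
tcp_pos: [0.5715, 0.071, 0.145]
orientation: [-2.164, -2.275, 0.003]
contact_force: [0.1, -1.0, -1.9]
grip_width: 0.0387
gripper_force: 58.8
```

```bash
python3 - <<'E'
from h import *
def an(f):
    c=cloud(f); z=c[...,2]*1000; im=f['frame']; j=tojig(c,(.5722,.0557))*1000
    n=abs(j[...,0])<24; red=im[...,2]>1.8*im[...,1].clip(1)
    for nm,m in(('case',n&red&(z>64)&(z<76)&(abs(j[...,1])<130)),('stop',n&(z>60)&(z<76)&(j[...,1]<0)&(j[...,1]>-70))):
        print(nm,m.sum(),np.percentile(j[m],[.5,2,50,98,99.5],axis=0).T.round(1).tolist() if m.sum() else '',np.median(z[m]))
    for zz in range(90,176,6):
        m=(abs(z-zz)<3)&(abs(j[...,0])<15)&(abs(j[...,1]-22)<25)
        if m.sum()>20: print(zz,m.sum(),np.percentile(j[m][:,1],[2,50,98]).round(1))
an(pickle.load(open('pics/w3.png.pkl','rb')))
f=grab('wrist','w4.png'); o=r.get_obs(); print(o['clock'],o['tcp_pos'],o['orientation'],o['contact_force'],o['grip_width']); an(f)
t=grab('top','top3.png')
cv2.imwrite('pics/v4.png',np.vstack([f['frame'][:340],cv2.resize(t['frame'][160:240,190:350],(640,320))])[:600])
E
```

```text
case 9405 [[-22.7, -22.0, -0.6, 23.3, 23.8], [36.4, 37.6, 83.9, 119.0, 119.9]] 68.78801846481444
stop 80 [[-23.4, -22.6, 4.1, 22.4, 23.3], [-53.4, -53.2, -52.2, -50.8, -50.4]] 68.56022114493948
102 179 [30.8 31.3 31.8]
108 248 [30.7 31.2 31.7]
114 240 [30.7 31.2 31.9]
120 283 [30.7 31.3 31.8]
126 319 [30.7 31.3 31.9]
132 371 [30.6 31.3 31.7]
138 387 [30.6 31.2 31.8]
144 440 [30.6 31.2 31.8]
150 498 [30.6 31.2 31.8]
156 2774 [12.5 24.1 31.6]
162 941 [13.2 23.1 30.8]
11.1833 [0.57142936 0.07117779 0.1448606 ] [-2.16392862 -2.27524863  0.00329895] [ 0.77308229 -0.27133526 -2.48770615] 0.03934937619034094
case 8592 [[-22.1, -21.1, -0.6, 23.3, 23.9], [17.0, 18.2, 63.8, 99.8, 100.9]] 68.80742108621902
stop 0  nan
102 64 [7.7 8.4 9.1]
108 103 [ 9.3 10.4 11.2]
114 109 [11.3 12.2 13.4]
120 115 [13.4 14.4 15.5]
126 139 [15.4 16.3 17. ]
132 153 [17.1 18.2 19.1]
138 169 [19.2 20.1 21.2]
144 200 [21.  22.2 23.1]
150 219 [23.1 24.1 25. ]
156 1050 [20.1 24.9 26.5]
162 2963 [ 8.4 15.4 23.9]
  return _methods._mean(a, axis=axis, dtype=dtype,
  ret = ret.dtype.type(ret / rcount)
```

View pics/v4.png

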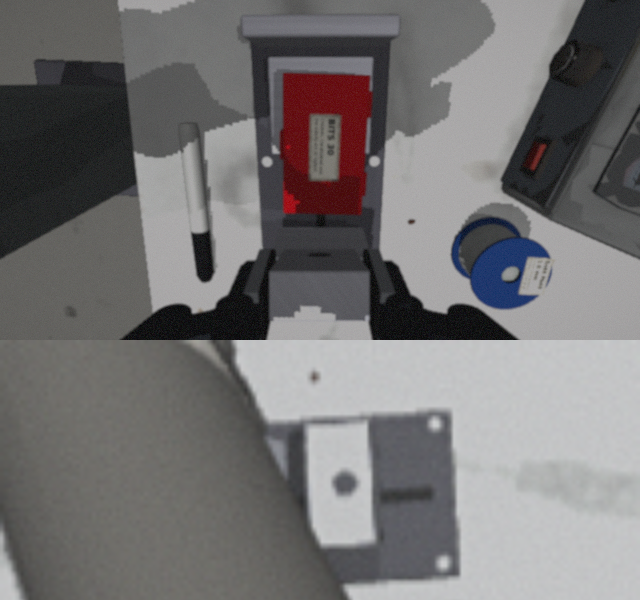

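What happened: the spacer caught the edge of the case. The case slid about 19 mm toward the stop (case red now ends at row 213), and the spacer tilted 18° in the grip. It can be recovered. I'll stand the spacer back on the bench with the tool tilted to match, push the case home with closed fingers, then regrasp.

send_rows(deltas=[{"dx": -6, "dy": -30, "dz": 0, "rx": 0, "ry": 0, "rz": 0}, {"dx": -12, "dy": -62, "dz": 0, "rx": 0, "ry": 0, "rz": 0}, {"dx": -18, "dy": -95, "dz": 0, "rx": 0, "ry": 0, "rz": 0}, {"dx": -25, "dy": -128, "dz": 0, "rx": 4, "ry": 0, "rz": 0}, {"dx": -31, "dy": -160, "dz": 0, "rx": 8, "ry": 0, "rz": 0}])

```text
clock: 11.65
tcp_pos: [0.5409, -0.0879, 0.1461]
orientation: [-2.09, -2.207, -0.158]
contact_force: [0.6, -0.9, -1.6]
grip_width: 0.0388
gripper_force: 58.7
```

send_rows(deltas=[{"dx": -5, "dy": -25, "dz": 0, "rx": 4, "ry": 0, "rz": 0}, {"dx": -10, "dy": -45, "dz": 0, "rx": 8, "ry": 0, "rz": 0}, {"dx": -10, "dy": -45, "dz": -20, "rx": 10, "ry": 0, "rz": 0}, {"dx": -10, "dy": -45, "dz": -40, "rx": 10, "ry": 0, "rz": 0}, {"dx": -10, "dy": -45, "dz": -60, "rx": 10, "ry": 0, "rz": 0}])

```text
clock: 12.07
tcp_pos: [0.5307, -0.1354, 0.0844]
orientation: [-2.006, -2.102, -0.334]
contact_force: [0.3, 0.4, -1.3]
grip_width: 0.0392
gripper_force: 58.7
```

send_rows(deltas=[{"dx": 0, "dy": 0, "dz": -6, "rx": 0, "ry": 0, "rz": 0}, {"dx": 0, "dy": 0, "dz": -12, "rx": 0, "ry": 0, "rz": 0}, {"dx": 0, "dy": 0, "dz": -16, "rx": 0, "ry": 0, "rz": 0}, {"dx": 0, "dy": 0, "dz": -18, "rx": 0, "ry": 0, "rz": 0}, {"dx": 0, "dy": 0, "dz": -20, "rx": 0, "ry": 0, "rz": 0}])

```text
clock: 12.48
tcp_pos: [0.532, -0.1332, 0.0669]
orientation: [-2.003, -2.108, -0.334]
contact_force: [0.6, -0.2, -1.6]
grip_width: 0.0391
gripper_force: 58.7
```

```bash
python3 - <<'E'
from h import *
f=grab('wrist','w5.png'); o=r.get_obs(); print(o['clock'],o['tcp_pos'],o['orientation'],o['contact_force'])
c=cloud(f)*1000; t=o['tcp_pos']*1000
for zz in range(3,80,6):
    m=(abs(c[...,2]-zz)<3)&(abs(c[...,0]-t[0])<15)&(abs(c[...,1]-t[1])<22)
    if m.sum()>20: print(zz,m.sum(),np.percentile(c[m][:,1],[2,50,98]).round(1))
E
```

```text
12.5333 [ 0.53183868 -0.13322396  0.06660689] [-2.00275612 -2.1075089  -0.33399021] [-0.60081649 -0.34186567 -2.13431588]
3 1193 [-129.6 -120.5 -111.7]
27 62 [-127.1 -126.3 -125.6]
33 107 [-127.  -126.2 -125.4]
39 104 [-127.  -126.1 -125.5]
45 121 [-126.9 -126.  -125.5]
51 141 [-127.  -126.1 -125.5]
57 147 [-127.  -126.2 -125.4]
63 169 [-126.9 -126.2 -125.4]
69 183 [-126.9 -126.1 -125.3]
75 213 [-126.9 -126.1 -125.3]
```

send_rows(deltas=[{"dx": 0, "dy": 0, "dz": -4, "rx": 0, "ry": 0, "rz": 0}, {"dx": 0, "dy": 0, "dz": -8, "rx": 0, "ry": 0, "rz": 0}, {"dx": 0, "dy": 0, "dz": -12, "rx": 0, "ry": 0, "rz": 0}, {"dx": 0, "dy": 0, "dz": -15, "rx": 0, "ry": 0, "rz": 0}, {"dx": 0, "dy": 0, "dz": -16, "rx": 0, "ry": 0, "rz": 0}])

```text
clock: 12.95
tcp_pos: [0.531, -0.1333, 0.0497]
orientation: [-2.002, -2.106, -0.333]
contact_force: [-1.0, 0.4, -2.4]
grip_width: 0.0391
gripper_force: 58.7
```

send_rows(deltas=[{"dx": 0, "dy": 0, "dz": -1, "rx": 0, "ry": 0, "rz": 0}, {"dx": 0, "dy": 0, "dz": -2, "rx": 0, "ry": 0, "rz": 0}, {"dx": 0, "dy": 0, "dz": -2, "rx": 0, "ry": 0, "rz": 0}])

```text
clock: 13.2
tcp_pos: [0.5314, -0.1333, 0.0482]
orientation: [-2.003, -2.106, -0.334]
contact_force: [0.1, 0.4, -2.2]
grip_width: 0.039
gripper_force: 58.7
```

```bash
python3 - <<'E'
from h import *
f=grab('wrist','w6.png'); o=r.get_obs(); print(o['clock'],o['tcp_pos'],o['contact_force'])
c=cloud(f)*1000; m=(abs(c[...,0]-531)<17)&(abs(c[...,1]+136)<8)&(c[...,2]>30)
print(m.sum(),np.percentile(c[m][:,2],[5,50,95]))
for zz in range(3,80,6):
    m=(abs(c[...,2]-zz)<3)&(abs(c[...,0]-531)<15)&(abs(c[...,1]+133)<22)
    if m.sum()>20: print(zz,m.sum(),np.percentile(c[m][:,1],[2,50,98]).round(1))
E
```

```text
13.25 [ 0.53143875 -0.13334502  0.04829187] [-0.39795313  1.26822724 -1.25705278]
8565 [ 62.74495952 112.27926637 125.01621845]
3 1239 [-127.1 -119.2 -111.3]
9 77 [-127.2 -126.5 -125.8]
15 93 [-127.2 -126.4 -125.7]
21 112 [-127.2 -126.3 -125.7]
27 120 [-127.1 -126.2 -125.7]
33 138 [-127.1 -126.3 -125.6]
39 153 [-127.1 -126.4 -125.6]
45 173 [-127.2 -126.3 -125.6]
51 200 [-127.1 -126.3 -125.6]
57 207 [-127.1 -126.3 -125.6]
63 3961 [-145.3 -135.6 -126.2]
```

send_rows(deltas=[{"dx": 0, "dy": 0, "dz": -1, "rx": 0, "ry": 0, "rz": 0}, {"dx": 0, "dy": 0, "dz": -2, "rx": 0, "ry": 0, "rz": 0}, {"dx": 0, "dy": 0, "dz": -3, "rx": 0, "ry": 0, "rz": 0}, {"dx": 0, "dy": 0, "dz": -3, "rx": 0, "ry": 0, "rz": 0}])

```text
clock: 13.58
tcp_pos: [0.5315, -0.1334, 0.0457]
orientation: [-2.003, -2.106, -0.334]
contact_force: [-0.9, 0.3, 3.2]
grip_width: 0.0386
gripper_force: 59.1
```

send_rows(deltas=[{"dx": 0, "dy": 0, "dz": 0, "rx": 0, "ry": 0, "rz": 0}, {"dx": 0, "dy": 0, "dz": 0, "rx": 0, "ry": 0, "rz": 0}, {"dx": 0, "dy": 0, "dz": 0, "rx": 0, "ry": 0, "rz": 0}, {"dx": 0, "dy": 0, "dz": 0, "rx": 0, "ry": 0, "rz": 0}], jaw=75)

```text
clock: 13.92
tcp_pos: [0.5315, -0.1333, 0.0453]
orientation: [-2.003, -2.106, -0.334]
contact_force: [0.5, -0.8, 0.8]
grip_width: 0.075
gripper_force: 0.0
```

send_rows(deltas=[{"dx": 0, "dy": 0, "dz": 15, "rx": 0, "ry": 0, "rz": 0}, {"dx": 0, "dy": 0, "dz": 40, "rx": 0, "ry": 0, "rz": 0}, {"dx": 0, "dy": 0, "dz": 70, "rx": -5, "ry": 0, "rz": 0}, {"dx": 0, "dy": 0, "dz": 100, "rx": -10, "ry": 0, "rz": 0}, {"dx": 10, "dy": 25, "dz": 105, "rx": -14, "ry": 0, "rz": 0}])

```text
clock: 14.33
tcp_pos: [0.5433, -0.1139, 0.155]
orientation: [-2.148, -2.24, -0.077]
contact_force: [1.8, -1.3, -0.0]
grip_width: 0.075
gripper_force: 0.0
```

send_rows(deltas=[{"dx": 7, "dy": 35, "dz": 0, "rx": -4, "ry": 0, "rz": 0}, {"dx": 14, "dy": 70, "dz": 0, "rx": -4, "ry": 0, "rz": 0}, {"dx": 21, "dy": 105, "dz": 0, "rx": -4, "ry": 0, "rz": 0}, {"dx": 28, "dy": 140, "dz": 0, "rx": -4, "ry": 0, "rz": 0}, {"dx": 32, "dy": 164, "dz": 0, "rx": -4, "ry": 0, "rz": 0}], jaw=0)

```text
clock: 14.75
tcp_pos: [0.5736, 0.0602, 0.1508]
orientation: [-2.16, -2.28, -0.003]
contact_force: [0.9, 0.3, 0.6]
grip_width: 0.0142
gripper_force: 0.0
```

send_rows(deltas=[{"dx": 0, "dy": 0, "dz": 0, "rx": 0, "ry": 0, "rz": 0}, {"dx": 0, "dy": 0, "dz": 0, "rx": 0, "ry": 0, "rz": 0}, {"dx": 0, "dy": 0, "dz": 0, "rx": 0, "ry": 0, "rz": 0}, {"dx": 0, "dy": 0, "dz": 0, "rx": 0, "ry": 0, "rz": 0}])

```text
clock: 15.08
tcp_pos: [0.5732, 0.0538, 0.15]
orientation: [2.167, 2.274, -0.002]
contact_force: [-1.7, -0.6, -0.3]
grip_width: -0.0002
gripper_force: 0.0
```

```bash
python3 - <<'E'
from h import *
f=grab('wrist','w7.png'); t=grab('top','top7.png'); o=r.get_obs(); print(o['clock'],o['tcp_pos'],o['orientation'],o['grip_width'])
c=cloud(f); z=c[...,2]*1000; im=f['frame']; j=tojig(c,(.5722,.0557))*1000
red=im[...,2]>1.8*im[...,1].clip(1)
m=red&(z>64)&(z<76)&(abs(j[...,0])<40); rc=cv2.minAreaRect(j[m].astype(np.float32)); print('case(jig)',rc,np.median(z[m]))
m=(abs(j[...,0])<33)&(z>60)&(z<76)&(j[...,1]<0)&(j[...,1]>-70); print('stop',m.sum(),np.percentile(j[m],[1,50,99],axis=0).T.round(1).tolist())
c=cloud(t)*1000; m=(abs(c[...,0]-531)<35)&(abs(c[...,1]+135)<35)&(c[...,2]>52)&(c[...,2]<68); print('spA',m.sum(),c[m].mean(0),cv2.minAreaRect(c[m][:,:2].astype(np.float32)))
E
```

```text
15.1833 [0.57330186 0.05384418 0.15013351] [ 2.16746334e+00  2.27378572e+00 -1.26029927e-03] -0.00016309201592147447
case(jig) ((2.6478233337402344, 58.49408721923828), (84.9084701538086, 50.21631622314453), 88.44642639160156) 68.77100775295949
stop 3271 [[-32.5, -1.1, 32.6], [-52.2, -25.2, -15.5]]
spA 162 [ 532.33921905 -136.23958271   61.33371852] ((532.3886108398438, -136.43931579589844), (39.036102294921875, 20.14992332458496), 1.2160910367965698)
```

send_rows(deltas=[{"dx": 0, "dy": 2, "dz": -10, "rx": 0, "ry": 0, "rz": 0}, {"dx": 0, "dy": 2, "dz": -22, "rx": 0, "ry": 0, "rz": 0}, {"dx": 0, "dy": 2, "dz": -34, "rx": 0, "ry": 0, "rz": 0}, {"dx": 0, "dy": 2, "dz": -46, "rx": 0, "ry": 0, "rz": 0}, {"dx": 0, "dy": 2, "dz": -58, "rx": 0, "ry": 0, "rz": 0}])

```text
clock: 15.6
tcp_pos: [0.5728, 0.0574, 0.0904]
orientation: [-2.164, -2.276, 0.002]
contact_force: [0.7, -0.6, 0.8]
grip_width: 0.0003
gripper_force: 0.0
```

send_rows(deltas=[{"dx": 0, "dy": 0, "dz": -8, "rx": 0, "ry": 0, "rz": 0}, {"dx": 0, "dy": 0, "dz": -16, "rx": 0, "ry": 0, "rz": 0}, {"dx": 0, "dy": 0, "dz": -24, "rx": 0, "ry": 0, "rz": 0}, {"dx": 0, "dy": 0, "dz": -32, "rx": 0, "ry": 0, "rz": 0}, {"dx": 0, "dy": 0, "dz": -36, "rx": 0, "ry": 0, "rz": 0}])

```text
clock: 16.02
tcp_pos: [0.5731, 0.0576, 0.0552]
orientation: [-2.164, -2.276, 0.001]
contact_force: [-0.2, -0.6, 0.1]
grip_width: 0.0003
gripper_force: 0.0
```

send_rows(deltas=[{"dx": 0, "dy": 2, "dz": 0, "rx": 0, "ry": 0, "rz": 0}, {"dx": 0, "dy": 5, "dz": 0, "rx": 0, "ry": 0, "rz": 0}, {"dx": 0, "dy": 8, "dz": 0, "rx": 0, "ry": 0, "rz": 0}, {"dx": 0, "dy": 11, "dz": 0, "rx": 0, "ry": 0, "rz": 0}, {"dx": -1, "dy": 14, "dz": 0, "rx": 0, "ry": 0, "rz": 0}])

```text
clock: 16.43
tcp_pos: [0.5728, 0.0719, 0.0568]
orientation: [2.164, 2.276, 0.001]
contact_force: [0.6, -1.6, 0.7]
grip_width: 0.0004
gripper_force: 0.8
```

send_rows(deltas=[{"dx": 0, "dy": 3, "dz": 0, "rx": 0, "ry": 0, "rz": 0}, {"dx": 0, "dy": 6, "dz": 0, "rx": 0, "ry": 0, "rz": 0}, {"dx": 0, "dy": 9, "dz": 0, "rx": 0, "ry": 0, "rz": 0}, {"dx": 0, "dy": 10, "dz": 0, "rx": 0, "ry": 0, "rz": 0}, {"dx": 0, "dy": 10, "dz": 0, "rx": 0, "ry": 0, "rz": 0}])

```text
clock: 16.85
tcp_pos: [0.5728, 0.0798, 0.0567]
orientation: [2.165, 2.274, -0.003]
contact_force: [-0.1, -6.7, 4.7]
grip_width: -0.0002
gripper_force: 3.2
```

send_rows(deltas=[{"dx": 0, "dy": 2, "dz": 0, "rx": 0, "ry": 0, "rz": 0}, {"dx": 0, "dy": 3, "dz": 0, "rx": 0, "ry": 0, "rz": 0}, {"dx": 0, "dy": 3, "dz": 0, "rx": 0, "ry": 0, "rz": 0}])

```text
clock: 17.1
tcp_pos: [0.5728, 0.08, 0.0567]
orientation: [2.166, 2.27, -0.008]
contact_force: [-0.5, -12.6, 7.5]
grip_width: 0.0
gripper_force: 6.2
```

send_rows(deltas=[{"dx": 0, "dy": -6, "dz": 0, "rx": 0, "ry": 0, "rz": 0}, {"dx": 0, "dy": -12, "dz": 0, "rx": 0, "ry": 0, "rz": 0}, {"dx": 0, "dy": -12, "dz": 20, "rx": 0, "ry": 0, "rz": 0}, {"dx": 0, "dy": -12, "dz": 50, "rx": 0, "ry": 0, "rz": 0}, {"dx": 0, "dy": -12, "dz": 90, "rx": 0, "ry": 0, "rz": 0}])

```text
clock: 17.52
tcp_pos: [0.5702, 0.0729, 0.1448]
orientation: [-2.161, -2.274, 0.005]
contact_force: [0.8, 0.4, -0.4]
grip_width: 0.0
gripper_force: 0.0
```

send_rows(deltas=[{"dx": 0, "dy": 0, "dz": 0, "rx": 0, "ry": 0, "rz": 0}, {"dx": 0, "dy": 0, "dz": 0, "rx": 0, "ry": 0, "rz": 0}, {"dx": 0, "dy": 0, "dz": 0, "rx": 0, "ry": 0, "rz": 0}], jaw=85)

```text
clock: 17.77
tcp_pos: [0.5721, 0.073, 0.1461]
orientation: [-2.164, -2.277, -0.0]
contact_force: [0.1, -0.7, 0.5]
grip_width: 0.036
gripper_force: 0.0
```

```bash
python3 - <<'E'
from h import *
f=grab('wrist','w8.png'); o=r.get_obs(); print(o['clock'],o['tcp_pos'],o['orientation'],o['grip_width'])
c=cloud(f); z=c[...,2]*1000; im=f['frame']; j=tojig(c,(.5722,.0557))*1000
red=im[...,2]>1.8*im[...,1].clip(1)
m=red&(z>64)&(z<76)&(abs(j[...,0])<40); rc=cv2.minAreaRect(j[m].astype(np.float32)); print('case(jig)',rc,np.median(z[m]))
m=(abs(j[...,0])<33)&(z>60)&(z<76)&(j[...,1]<0)&(j[...,1]>-70); print('stop',m.sum(),np.percentile(j[m],[1,50,99],axis=0).T.round(1).tolist())
E
```

```text
17.8167 [0.57163317 0.07270774 0.1453887 ] [-2.16362667e+00 -2.27626083e+00  1.45368150e-03] 0.043326535738352
case(jig) ((2.528421401977539, 78.59512329101562), (84.65028381347656, 50.00371170043945), 89.99362182617188) 68.77286756194862
stop 4009 [[-25.9, 1.0, 27.5], [-52.2, -31.9, -15.6]]
```

The case is home against the wall, with its face at 36.2 and the nose at -15.5. Gap is 51.6 mm, leaving 31.6 mm after one spacer. Now I'll regrasp the spacer.

send_rows(deltas=[{"dx": -6, "dy": -30, "dz": 5, "rx": 0, "ry": 0, "rz": 0}, {"dx": -13, "dy": -68, "dz": 5, "rx": 0, "ry": 0, "rz": -2}, {"dx": -21, "dy": -106, "dz": 5, "rx": 0, "ry": 0, "rz": -2}, {"dx": -28, "dy": -144, "dz": 5, "rx": 0, "ry": 0, "rz": -2}, {"dx": -35, "dy": -182, "dz": 5, "rx": 0, "ry": 0, "rz": -2}])

```text
clock: 18.23
tcp_pos: [0.5358, -0.1106, 0.1498]
orientation: [-2.202, -2.238, 0.002]
contact_force: [0.2, -0.4, -0.6]
grip_width: 0.0849
gripper_force: 0.0
```

send_rows(deltas=[{"dx": -4, "dy": -22, "dz": 0, "rx": 0, "ry": 0, "rz": 0}, {"dx": -5, "dy": -30, "dz": 0, "rx": 0, "ry": 0, "rz": 0}, {"dx": -5, "dy": -30, "dz": -15, "rx": 0, "ry": 0, "rz": 0}, {"dx": -5, "dy": -30, "dz": -35, "rx": 0, "ry": 0, "rz": 0}, {"dx": -5, "dy": -30, "dz": -55, "rx": 0, "ry": 0, "rz": 0}])

```text
clock: 18.65
tcp_pos: [0.5324, -0.1384, 0.095]
orientation: [-2.203, -2.239, -0.001]
contact_force: [0.7, -0.2, 0.2]
grip_width: 0.0851
gripper_force: 0.0
```

send_rows(deltas=[{"dx": 0, "dy": 0, "dz": -15, "rx": 0, "ry": 0, "rz": 0}, {"dx": 0, "dy": 0, "dz": -30, "rx": 0, "ry": 0, "rz": 0}, {"dx": 0, "dy": 0, "dz": -40, "rx": 0, "ry": 0, "rz": 0}, {"dx": 0, "dy": 0, "dz": -46, "rx": 0, "ry": 0, "rz": 0}, {"dx": 0, "dy": 0, "dz": -46, "rx": 0, "ry": 0, "rz": 0}])

```text
clock: 19.07
tcp_pos: [0.5315, -0.1384, 0.0487]
orientation: [-2.201, -2.238, 0.002]
contact_force: [-0.3, 0.1, 0.1]
grip_width: 0.0845
gripper_force: 0.0
```

send_rows(deltas=[{"dx": 0, "dy": 0, "dz": 0, "rx": 0, "ry": 0, "rz": 0}, {"dx": 0, "dy": 0, "dz": 0, "rx": 0, "ry": 0, "rz": 0}])

```text
clock: 19.23
tcp_pos: [0.533, -0.1392, 0.0509]
orientation: [2.203, 2.238, 0.001]
contact_force: [0.5, -0.1, 0.3]
grip_width: 0.0848
gripper_force: 0.0
```

send_rows(deltas=[{"dx": 0, "dy": 0, "dz": 0, "rx": 0, "ry": 0, "rz": 0}, {"dx": 0, "dy": 0, "dz": 0, "rx": 0, "ry": 0, "rz": 0}, {"dx": 0, "dy": 0, "dz": 0, "rx": 0, "ry": 0, "rz": 0}, {"dx": 0, "dy": 0, "dz": 0, "rx": 0, "ry": 0, "rz": 0}, {"dx": 0, "dy": 0, "dz": 0, "rx": 0, "ry": 0, "rz": 0}], jaw=30, newtons=70)

```text
clock: 19.65
tcp_pos: [0.5328, -0.1395, 0.0511]
orientation: [2.204, 2.238, 0.0]
contact_force: [-1.1, 0.0, 6.3]
grip_width: 0.0387
gripper_force: 70.6
```

send_rows(deltas=[{"dx": 0, "dy": 0, "dz": 0, "rx": 0, "ry": 0, "rz": 0}, {"dx": 0, "dy": 0, "dz": 10, "rx": 0, "ry": 0, "rz": 0}, {"dx": 0, "dy": 0, "dz": 35, "rx": 0, "ry": 0, "rz": 0}, {"dx": 0, "dy": 0, "dz": 70, "rx": 0, "ry": 0, "rz": 0}, {"dx": 0, "dy": 10, "dz": 100, "rx": 0, "ry": 0, "rz": 0}])

```text
clock: 20.07
tcp_pos: [0.5318, -0.1313, 0.1518]
orientation: [-2.207, -2.235, 0.002]
contact_force: [1.0, -0.7, -1.2]
grip_width: 0.0385
gripper_force: 70.5
```

send_rows(deltas=[{"dx": 7, "dy": 32, "dz": 0, "rx": 0, "ry": 0, "rz": 0}, {"dx": 15, "dy": 70, "dz": 0, "rx": 0, "ry": 0, "rz": 2}, {"dx": 23, "dy": 108, "dz": 0, "rx": 0, "ry": 0, "rz": 2}, {"dx": 31, "dy": 146, "dz": 0, "rx": 0, "ry": 0, "rz": 2}, {"dx": 38, "dy": 180, "dz": 0, "rx": 0, "ry": 0, "rz": 2}])

```text
clock: 20.48
tcp_pos: [0.5704, 0.0531, 0.1511]
orientation: [2.164, 2.277, 0.001]
contact_force: [0.4, -0.6, -1.7]
grip_width: 0.0382
gripper_force: 70.6
```

send_rows(deltas=[{"dx": 2, "dy": 17, "dz": 0, "rx": 0, "ry": 0, "rz": 0}, {"dx": 2, "dy": 23, "dz": 0, "rx": 0, "ry": 0, "rz": 0}, {"dx": 2, "dy": 23, "dz": 0, "rx": 0, "ry": 0, "rz": 0}, {"dx": 2, "dy": 23, "dz": 0, "rx": 0, "ry": 0, "rz": 0}, {"dx": 2, "dy": 23, "dz": 0, "rx": 0, "ry": 0, "rz": 0}])

```text
clock: 20.9
tcp_pos: [0.5722, 0.0711, 0.1501]
orientation: [2.168, 2.273, -0.002]
contact_force: [0.7, 0.1, -0.2]
grip_width: 0.0385
gripper_force: 70.5
```

```bash
python3 - <<'E'
from h import *
f=grab('wrist','w9.png'); o=r.get_obs(); print(o['clock'],o['tcp_pos'],o['orientation'],o['grip_width'])
c=cloud(f); z=c[...,2]*1000; im=f['frame']; j=tojig(c,(.5722,.0557))*1000
red=im[...,2]>1.8*im[...,1].clip(1)
m=red&(z>64)&(z<76)&(abs(j[...,0])<40); rc=cv2.minAreaRect(j[m].astype(np.float32)); print('case(jig)',rc)
for zz in range(90,176,12):
    m=(abs(z-zz)<3)&(abs(j[...,0])<19)&(abs(j[...,1]-22)<25)
    if m.sum()>20: print(zz,m.sum(),np.percentile(j[m][:,1],[2,50,98]).round(1),[np.median(j[m&(abs(j[...,0]-a)<3)][:,1]).round(1) for a in(-15,15)])
E
```

```text
20.95 [0.57232106 0.07114395 0.15016048] [ 2.16792597e+00  2.27292531e+00 -1.99308010e-03] 0.038969300989406326
case(jig) ((2.517824172973633, 78.45706176757812), (84.92884826660156, 50.23246383666992), 89.88084411621094)
102 182 [27.5 28.2 28.8] [np.float64(27.8), np.float64(28.5)]
114 307 [27.5 28.3 28.9] [np.float64(27.9), np.float64(28.6)]
126 400 [27.6 28.3 29. ] [np.float64(27.9), np.float64(28.6)]
138 475 [27.5 28.2 29.1] [np.float64(27.9), np.float64(28.5)]
150 588 [27.4 28.3 29. ] [np.float64(27.9), np.float64(28.6)]
162 3573 [ 9.7 19.5 28.3] [np.float64(19.3), np.float64(20.2)]
174 173 [ 6.  19.1 28.1] [np.float64(21.9), np.float64(nan)]
  return _methods._mean(a, axis=axis, dtype=dtype,
  ret = ret.dtype.type(ret / rcount)
```

send_rows(deltas=[{"dx": 0, "dy": 0, "dz": -10, "rx": 0, "ry": 0, "rz": 0}, {"dx": 0, "dy": 0, "dz": -22, "rx": 0, "ry": 0, "rz": 0}, {"dx": 0, "dy": 0, "dz": -34, "rx": 0, "ry": 0, "rz": 0}, {"dx": 0, "dy": 0, "dz": -46, "rx": 0, "ry": 0, "rz": 0}, {"dx": 0, "dy": 0, "dz": -58, "rx": 0, "ry": 0, "rz": 0}])

```text
clock: 21.37
tcp_pos: [0.5718, 0.0733, 0.0904]
orientation: [-2.164, -2.276, 0.002]
contact_force: [-0.2, 0.3, -1.6]
grip_width: 0.0384
gripper_force: 70.5
```

send_rows(deltas=[{"dx": 0, "dy": 0, "dz": -9, "rx": 0, "ry": 0, "rz": 0}, {"dx": 0, "dy": 0, "dz": -18, "rx": 0, "ry": 0, "rz": 0}, {"dx": 0, "dy": 0, "dz": -25, "rx": 0, "ry": 0, "rz": 0}, {"dx": 0, "dy": 0, "dz": -29, "rx": 0, "ry": 0, "rz": 0}, {"dx": 0, "dy": 0, "dz": -30, "rx": 0, "ry": 0, "rz": 0}])

```text
clock: 21.78
tcp_pos: [0.5721, 0.0737, 0.0615]
orientation: [-2.164, -2.276, 0.001]
contact_force: [0.6, -0.8, -1.6]
grip_width: 0.0385
gripper_force: 70.5
```

send_rows(deltas=[{"dx": 0, "dy": 2, "dz": 0, "rx": 0, "ry": 0, "rz": 0}, {"dx": 0, "dy": 4, "dz": 0, "rx": 0, "ry": 0, "rz": 0}, {"dx": 0, "dy": 6, "dz": 0, "rx": 0, "ry": 0, "rz": 0}, {"dx": 0, "dy": 6, "dz": 0, "rx": 0, "ry": 0, "rz": 0}])

```text
clock: 22.12
tcp_pos: [0.5729, 0.0784, 0.0628]
orientation: [2.165, 2.274, -0.001]
contact_force: [-0.1, -3.5, -0.6]
grip_width: 0.0384
gripper_force: 70.5
```

send_rows(deltas=[{"dx": 0, "dy": 0, "dz": -1, "rx": 0, "ry": 0, "rz": 0}, {"dx": 0, "dy": 0, "dz": -2, "rx": 0, "ry": 0, "rz": 0}, {"dx": 0, "dy": 0, "dz": -3, "rx": 0, "ry": 0, "rz": 0}, {"dx": 0, "dy": 0, "dz": -3, "rx": 0, "ry": 0, "rz": 0}])

```text
clock: 22.45
tcp_pos: [0.573, 0.0785, 0.0595]
orientation: [2.165, 2.274, -0.0]
contact_force: [0.9, -5.6, -0.3]
grip_width: 0.0379
gripper_force: 70.8
```

send_rows(deltas=[{"dx": 0, "dy": -1, "dz": -1, "rx": 0, "ry": 0, "rz": 0}, {"dx": 0, "dy": -1, "dz": -2, "rx": 0, "ry": 0, "rz": 0}, {"dx": 0, "dy": -1, "dz": -2, "rx": 0, "ry": 0, "rz": 0}, {"dx": 0, "dy": -1, "dz": -2, "rx": 0, "ry": 0, "rz": 0}])

```text
clock: 22.78
tcp_pos: [0.573, 0.0785, 0.0591]
orientation: [2.164, 2.275, 0.0]
contact_force: [-4.2, -5.4, 14.7]
grip_width: 0.0384
gripper_force: 72.4
```

send_rows(deltas=[{"dx": 0, "dy": -1, "dz": 0, "rx": 0, "ry": 0, "rz": 0}, {"dx": 0, "dy": -1, "dz": 0, "rx": 0, "ry": 0, "rz": 0}, {"dx": 0, "dy": -1, "dz": 0, "rx": 0, "ry": 0, "rz": 0}, {"dx": 0, "dy": -1, "dz": 0, "rx": 0, "ry": 0, "rz": 0}], jaw=60)

```text
clock: 23.12
tcp_pos: [0.5723, 0.0785, 0.0572]
orientation: [-2.163, -2.277, -0.001]
contact_force: [0.3, 0.5, 0.2]
grip_width: 0.0598
gripper_force: 0.0
```

send_rows(deltas=[{"dx": 0, "dy": 0, "dz": 0, "rx": 0, "ry": 0, "rz": 0}, {"dx": 0, "dy": -3, "dz": 10, "rx": 0, "ry": 0, "rz": 0}, {"dx": 0, "dy": -3, "dz": 30, "rx": 0, "ry": 0, "rz": 0}, {"dx": 0, "dy": -3, "dz": 60, "rx": 0, "ry": 0, "rz": 0}, {"dx": 0, "dy": -3, "dz": 100, "rx": 0, "ry": 0, "rz": 0}])

```text
clock: 23.53
tcp_pos: [0.5706, 0.0741, 0.1567]
orientation: [-2.162, -2.275, 0.006]
contact_force: [1.6, -0.8, -0.7]
grip_width: 0.0603
gripper_force: 0.0
```

send_rows(deltas=[{"dx": 0, "dy": 0, "dz": 0, "rx": 0, "ry": 0, "rz": 0}, {"dx": 0, "dy": 0, "dz": 0, "rx": 0, "ry": 0, "rz": 0}])

```text
clock: 23.7
tcp_pos: [0.5742, 0.075, 0.1605]
orientation: [2.163, 2.274, 0.007]
contact_force: [-1.2, 0.2, -0.7]
grip_width: 0.0599
gripper_force: 0.0
```

```bash
python3 - <<'E'
from h import *
f=grab('wrist','w10.png'); o=r.get_obs(); print(o['clock'],o['tcp_pos'],o['orientation'],o['grip_width'])
c=cloud(f); z=c[...,2]*1000; im=f['frame']; j=tojig(c,(.5722,.0557))*1000
red=im[...,2]>1.8*im[...,1].clip(1)
m=red&(z>64)&(z<76)&(abs(j[...,0])<40); print('case(jig)',cv2.minAreaRect(j[m].astype(np.float32)),np.median(z[m]))
m=~red&(z>60)&(z<76)&(abs(j[...,0])<24)&(j[...,1]>5)&(j[...,1]<35.5); print('sp',m.sum(),cv2.minAreaRect(j[m].astype(np.float32)),np.median(z[m]))
m=(abs(j[...,0])<33)&(z>60)&(z<76)&(j[...,1]<0)&(j[...,1]>-70); print('stop',m.sum(),np.percentile(j[m],[1,50,99],axis=0).T.round(1).tolist())
E
```

```text
23.75 [0.57293149 0.07454115 0.15857397] [2.16402756 2.27520181 0.00247713] 0.05996028739091126
case(jig) ((2.041627883911133, 78.47211456298828), (51.259803771972656, 84.3531265258789), 0.06440792977809906) 68.79702069500624
sp 1686 ((1.4637222290039062, 25.264842987060547), (39.877376556396484, 20.569841384887695), 1.132193922996521) 68.73930313777863
stop 4342 [[-32.3, -0.0, 32.4], [-52.0, -31.7, -15.7]]
```

The spacer stands flush against the case with 30.7 mm left. Next is the wedge: I'll move above it and look.

send_rows(deltas=[{"dx": 0, "dy": -25, "dz": 20, "rx": 0, "ry": 0, "rz": 0}, {"dx": 4, "dy": -60, "dz": 40, "rx": 0, "ry": 0, "rz": 0}, {"dx": 8, "dy": -98, "dz": 50, "rx": 0, "ry": 0, "rz": -3}, {"dx": 12, "dy": -138, "dz": 50, "rx": 0, "ry": 0, "rz": -6}, {"dx": 16, "dy": -178, "dz": 50, "rx": 0, "ry": 0, "rz": -9}])

```text
clock: 24.17
tcp_pos: [0.588, -0.1051, 0.2071]
orientation: [-2.338, -2.097, 0.001]
contact_force: [-0.0, 0.1, 0.3]
grip_width: 0.06
gripper_force: 0.0
```

send_rows(deltas=[{"dx": 4, "dy": -38, "dz": 0, "rx": 0, "ry": 0, "rz": 0}, {"dx": 8, "dy": -76, "dz": 0, "rx": 0, "ry": 0, "rz": 0}, {"dx": 14, "dy": -112, "dz": 0, "rx": 0, "ry": 0, "rz": 0}, {"dx": 18, "dy": -132, "dz": 0, "rx": 0, "ry": 0, "rz": 0}, {"dx": 20, "dy": -140, "dz": 0, "rx": 0, "ry": 0, "rz": 0}], jaw=85)

```text
clock: 24.58
tcp_pos: [0.6069, -0.2487, 0.2053]
orientation: [-2.342, -2.092, 0.005]
contact_force: [-0.4, -0.6, -0.0]
grip_width: 0.085
gripper_force: 0.0
```

send_rows(deltas=[{"dx": 0, "dy": 0, "dz": 0, "rx": 0, "ry": 0, "rz": 0}, {"dx": 0, "dy": 0, "dz": 0, "rx": 0, "ry": 0, "rz": 0}, {"dx": 0, "dy": 0, "dz": 0, "rx": 0, "ry": 0, "rz": 0}])

```text
clock: 24.83
tcp_pos: [0.6084, -0.2404, 0.2069]
orientation: [-2.332, -2.103, -0.001]
contact_force: [0.1, 0.1, 0.4]
grip_width: 0.0852
gripper_force: 0.0
```

```bash
python3 - <<'E'
from h import *
f=grab('wrist','w11.png'); o=r.get_obs(); print(o['clock'],o['tcp_pos'],o['orientation'],o['joints'].round(3))
c=cloud(f)*1000; z=c[...,2]; X=c[...,0]-610; Y=c[...,1]+265
near=(abs(X)<45)&(abs(Y)<45)
for lo,hi in((84,100),(36,44)):
    m=near&(z>lo)&(z<hi)
    if m.sum()>10: print(lo,m.sum(),c[m].mean(0).round(1),cv2.minAreaRect(c[m][:,:2].astype(np.float32)))
for zz in range(9,90,8):
    m=(abs(z-zz)<4)&(abs(X)<15)&(abs(Y)<40)
    if m.sum()>10: print(zz,m.sum(),np.percentile(c[m][:,1],[2,50,98]).round(1))
cv2.imwrite('pics/w11c.png',cv2.resize(f['frame'][:,170:490],(600,750))[120:720])
E
```

```text
24.8833 [ 0.60853872 -0.24041021  0.20714911] [-2.33202786e+00 -2.10311600e+00 -9.26953328e-04] [ 0.615  0.519 -0.469  1.616  0.257  1.069 -0.028]
84 2391 [ 610.3 -263.3   92.2] ((610.1588134765625, -265.1964416503906), (36.68179702758789, 40.06521224975586), 84.05384063720703)
36 470 [ 612.5 -243.5   40.2] ((612.68115234375, -243.81336975097656), (7.676789283752441, 45.51653289794922), 83.849609375)
9 86 [-241.8 -239.5 -236.9]
17 63 [-241.8 -240.2 -238.6]
25 71 [-241.7 -240.1 -238.7]
33 82 [-245.9 -240.4 -238.6]
41 316 [-247.9 -243.5 -239. ]
49 92 [-248.3 -246.7 -245. ]
57 100 [-248.4 -246.9 -245. ]
65 115 [-248.5 -246.9 -245.1]
73 123 [-248.7 -246.9 -245.3]
81 129 [-249.  -247.3 -245.3]
89 1376 [-282.4 -264.  -246.3]
```

View pics/w11c.png

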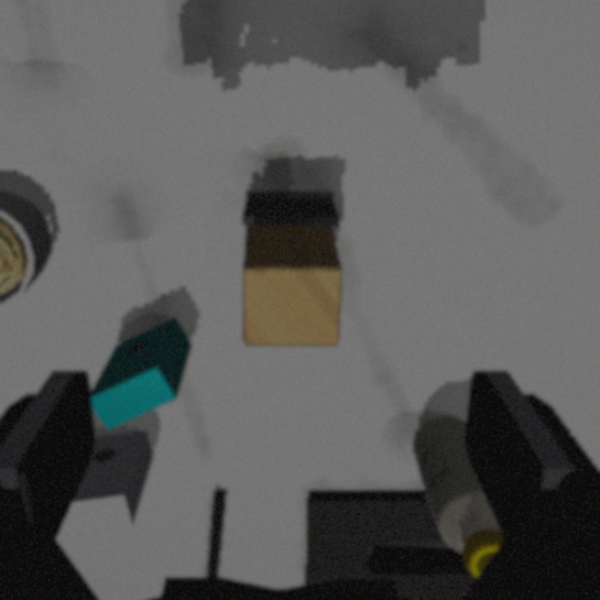

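The crop shows the wedge head at (292,305) in the rack, the turquoise decoy at (140,390), spacer B at (110,480) and the bottle at (465,510). The wedge's +y face is vertical, so the sloping side already points to -y (the stop) and no half turn is needed. The tool yaw matches, so I'll grip the head.

send_rows(deltas=[{"dx": 1, "dy": -12, "dz": 0, "rx": 0, "ry": 0, "rz": 0}, {"dx": 2, "dy": -25, "dz": -10, "rx": 0, "ry": 0, "rz": 0}, {"dx": 2, "dy": -25, "dz": -35, "rx": 0, "ry": 0, "rz": 0}, {"dx": 2, "dy": -25, "dz": -60, "rx": 0, "ry": 0, "rz": 0}, {"dx": 2, "dy": -25, "dz": -85, "rx": 0, "ry": 0, "rz": 0}])

```text
clock: 25.3
tcp_pos: [0.6101, -0.2703, 0.1209]
orientation: [2.338, 2.097, -0.001]
contact_force: [0.3, 0.1, 0.0]
grip_width: 0.0849
gripper_force: 0.0
```

send_rows(deltas=[{"dx": 0, "dy": 0, "dz": -15, "rx": 0, "ry": 0, "rz": 0}, {"dx": 0, "dy": 0, "dz": -30, "rx": 0, "ry": 0, "rz": 0}, {"dx": 0, "dy": 0, "dz": -42, "rx": 0, "ry": 0, "rz": 0}, {"dx": 0, "dy": 0, "dz": -47, "rx": 0, "ry": 0, "rz": 0}, {"dx": 0, "dy": 0, "dz": -47, "rx": 0, "ry": 0, "rz": 0}])

```text
clock: 25.72
tcp_pos: [0.61, -0.2683, 0.0742]
orientation: [-2.336, -2.099, 0.001]
contact_force: [0.0, -0.5, 0.9]
grip_width: 0.0847
gripper_force: 0.0
```

send_rows(deltas=[{"dx": 0, "dy": 0, "dz": 0, "rx": 0, "ry": 0, "rz": 0}, {"dx": 0, "dy": 0, "dz": 0, "rx": 0, "ry": 0, "rz": 0}, {"dx": 0, "dy": 0, "dz": 0, "rx": 0, "ry": 0, "rz": 0}, {"dx": 0, "dy": 0, "dz": 0, "rx": 0, "ry": 0, "rz": 0}, {"dx": 0, "dy": 0, "dz": 0, "rx": 0, "ry": 0, "rz": 0}], jaw=30, newtons=110)

```text
clock: 26.13
tcp_pos: [0.6113, -0.2686, 0.0767]
orientation: [2.335, 2.098, 0.002]
contact_force: [-0.8, 0.7, 5.8]
grip_width: 0.0381
gripper_force: 110.5
```

send_rows(deltas=[{"dx": 0, "dy": 0, "dz": 0, "rx": 0, "ry": 0, "rz": 0}, {"dx": 0, "dy": 0, "dz": 0, "rx": 0, "ry": 0, "rz": 0}])

```text
clock: 26.3
tcp_pos: [0.6113, -0.2686, 0.0768]
orientation: [2.335, 2.098, 0.002]
contact_force: [-1.1, 0.1, 5.3]
grip_width: 0.0382
gripper_force: 110.5
```

send_rows(deltas=[{"dx": 0, "dy": 0, "dz": 8, "rx": 0, "ry": 0, "rz": 0}, {"dx": 0, "dy": 0, "dz": 20, "rx": 0, "ry": 0, "rz": 0}, {"dx": 0, "dy": 0, "dz": 45, "rx": 0, "ry": 0, "rz": 0}, {"dx": 0, "dy": 0, "dz": 75, "rx": 0, "ry": 0, "rz": 0}, {"dx": 0, "dy": 0, "dz": 100, "rx": 0, "ry": 0, "rz": 0}])

```text
clock: 26.72
tcp_pos: [0.6106, -0.2683, 0.1778]
orientation: [2.336, 2.1, 0.001]
contact_force: [0.5, -0.4, -0.9]
grip_width: 0.0381
gripper_force: 110.3
```

send_rows(deltas=[{"dx": -4, "dy": 30, "dz": 0, "rx": 0, "ry": 0, "rz": 0}, {"dx": -8, "dy": 68, "dz": 0, "rx": 0, "ry": 0, "rz": 3}, {"dx": -12, "dy": 106, "dz": 0, "rx": 0, "ry": 0, "rz": 6}, {"dx": -16, "dy": 144, "dz": 0, "rx": 0, "ry": 0, "rz": 9}, {"dx": -21, "dy": 182, "dz": 0, "rx": 0, "ry": 0, "rz": 9}])

```text
clock: 27.13
tcp_pos: [0.5892, -0.0848, 0.1765]
orientation: [2.161, 2.278, 0.001]
contact_force: [0.8, -0.2, -0.5]
grip_width: 0.0378
gripper_force: 110.3
```

send_rows(deltas=[{"dx": -4, "dy": 36, "dz": 0, "rx": 0, "ry": 0, "rz": 0}, {"dx": -8, "dy": 72, "dz": 0, "rx": 0, "ry": 0, "rz": 0}, {"dx": -12, "dy": 105, "dz": 0, "rx": 0, "ry": 0, "rz": 0}, {"dx": -15, "dy": 125, "dz": 0, "rx": 0, "ry": 0, "rz": 0}, {"dx": -16, "dy": 133, "dz": 0, "rx": 0, "ry": 0, "rz": 0}])

```text
clock: 27.55
tcp_pos: [0.5727, 0.0515, 0.1767]
orientation: [-2.158, -2.283, -0.003]
contact_force: [0.1, 0.2, -0.4]
grip_width: 0.0381
gripper_force: 110.3
```

send_rows(deltas=[{"dx": 0, "dy": 0, "dz": 0, "rx": 0, "ry": 0, "rz": 0}, {"dx": 0, "dy": 0, "dz": 0, "rx": 0, "ry": 0, "rz": 0}, {"dx": 0, "dy": 0, "dz": 0, "rx": 0, "ry": 0, "rz": 0}])

```text
clock: 27.8
tcp_pos: [0.5738, 0.0441, 0.1754]
orientation: [2.168, 2.273, -0.001]
contact_force: [-0.6, -1.5, -0.5]
grip_width: 0.0381
gripper_force: 110.3
```

```bash
python3 - <<'E'
from h import *
f=grab('wrist','w12.png'); o=r.get_obs(); print(o['clock'],o['tcp_pos'],o['orientation'],o['grip_width'])
c=cloud(f); z=c[...,2]*1000; im=f['frame']; j=tojig(c,(.5722,.0557))*1000
red=im[...,2]>1.8*im[...,1].clip(1)
m=red&(z>64)&(z<76)&(abs(j[...,0])<40); print('case(jig)',cv2.minAreaRect(j[m].astype(np.float32)),np.median(z[m]))
m=~red&(z>62)&(z<76)&(abs(j[...,0])<24)&(j[...,1]>5)&(j[...,1]<35.5); print('sp',m.sum(),cv2.minAreaRect(j[m].astype(np.float32)),np.median(z[m]))
for zz in range(98,200,10):
    m=(abs(z-zz)<3)&(abs(j[...,0])<17)&(abs(j[...,1])<25)
    if m.sum()>20: print(zz,m.sum(),np.percentile(j[m][:,1],[2,50,98]).round(1),[np.median(j[m&(abs(j[...,0]-a)<3)][:,1]).round(1) for a in(-13,13)])
m=(z>110)&(z<185)&(abs(j[...,0])<30)&(abs(j[...,1]-11)<3); print(np.percentile(j[m][:,0],[1,99]),z[m].min())
E
```

```text
27.85 [0.5737755  0.044083   0.17523967] [ 2.16819528e+00  2.27250120e+00 -1.36775680e-03] 0.03811174348102929
case(jig) ((2.736431121826172, 77.23593139648438), (49.72834777832031, 81.55487060546875), 0.06037985533475876) 68.79137438136296
sp 1679 ((1.4580726623535156, 25.286293029785156), (39.727176666259766, 20.33864402770996), 1.141006588935852) 68.75185117584559
108 164 [10.2 10.7 11. ] [np.float64(10.7), np.float64(10.7)]
118 192 [10.1 10.5 10.9] [np.float64(10.5), np.float64(10.5)]
128 219 [ 9.9 10.4 10.8] [np.float64(10.4), np.float64(10.4)]
138 264 [ 9.8 10.2 10.6] [np.float64(10.2), np.float64(10.1)]
148 312 [ 9.6 10.1 10.5] [np.float64(10.1), np.float64(10.1)]
158 366 [ 9.4  9.9 10.4] [np.float64(9.9), np.float64(9.8)]
168 440 [ 9.3  9.8 10.3] [np.float64(9.9), np.float64(9.7)]
178 538 [ 9.1  9.6 10.2] [np.float64(9.7), np.float64(9.6)]
188 3191 [-24.1  -5.8   9.8] [np.float64(-4.3), np.float64(-6.3)]
[-18.75857489  20.13692633] 110.08478338410984
```

View pics/w12.png

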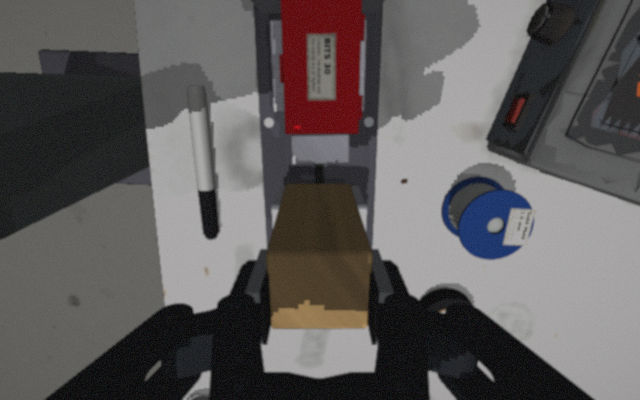

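The wrist view shows the wedge held square at (320,250) over the slot, with the spacer against the case at (320,150) and the marker aside at (202,160). Lowering now, then pressing until it jams.

send_rows(deltas=[{"dx": 0, "dy": 1, "dz": -10, "rx": 0, "ry": 0, "rz": 0}, {"dx": 0, "dy": 1, "dz": -22, "rx": 0, "ry": 0, "rz": 0}, {"dx": 0, "dy": 1, "dz": -34, "rx": 0, "ry": 0, "rz": 0}, {"dx": 0, "dy": 1, "dz": -46, "rx": 0, "ry": 0, "rz": 0}, {"dx": 0, "dy": 1, "dz": -56, "rx": 0, "ry": 0, "rz": 0}])

```text
clock: 28.27
tcp_pos: [0.5725, 0.0473, 0.117]
orientation: [-2.164, -2.275, 0.003]
contact_force: [0.3, -0.7, -1.0]
grip_width: 0.0382
gripper_force: 110.3
```

send_rows(deltas=[{"dx": 0, "dy": 0, "dz": -6, "rx": 0, "ry": 0, "rz": 0}, {"dx": 0, "dy": 1, "dz": -12, "rx": 0, "ry": 0, "rz": 0}, {"dx": 0, "dy": 1, "dz": -17, "rx": 0, "ry": 0, "rz": 0}, {"dx": 0, "dy": 1, "dz": -22, "rx": 0, "ry": 0, "rz": 0}, {"dx": 0, "dy": 1, "dz": -24, "rx": 0, "ry": 0, "rz": 0}])

```text
clock: 28.68
tcp_pos: [0.5733, 0.0487, 0.0947]
orientation: [-2.164, -2.277, 0.0]
contact_force: [1.5, -0.1, -0.9]
grip_width: 0.0383
gripper_force: 110.3
```

send_rows(deltas=[{"dx": 0, "dy": 0, "dz": -1, "rx": 0, "ry": 0, "rz": 0}, {"dx": 0, "dy": 1, "dz": -2, "rx": 0, "ry": 0, "rz": 0}, {"dx": 0, "dy": 1, "dz": -3, "rx": 0, "ry": 0, "rz": 0}, {"dx": 0, "dy": 1, "dz": -3, "rx": 0, "ry": 0, "rz": 0}])

```text
clock: 29.02
tcp_pos: [0.5737, 0.0494, 0.0925]
orientation: [2.165, 2.276, 0.0]
contact_force: [0.8, -0.4, -1.3]
grip_width: 0.0382
gripper_force: 110.3
```

send_rows(deltas=[{"dx": 0, "dy": 0, "dz": -1, "rx": 0, "ry": 0, "rz": 0}, {"dx": 0, "dy": 0, "dz": -2, "rx": 0, "ry": 0, "rz": 0}, {"dx": 0, "dy": 0, "dz": -3, "rx": 0, "ry": 0, "rz": 0}, {"dx": 0, "dy": 0, "dz": -3, "rx": 0, "ry": 0, "rz": 0}])

```text
clock: 29.35
tcp_pos: [0.5742, 0.05, 0.0907]
orientation: [2.163, 2.276, 0.002]
contact_force: [-1.6, -0.7, 8.4]
grip_width: 0.038
gripper_force: 111.6
```

send_rows(deltas=[{"dx": 0, "dy": 0, "dz": -1, "rx": 0, "ry": 0, "rz": 0}, {"dx": 0, "dy": 0, "dz": -2, "rx": 0, "ry": 0, "rz": 0}, {"dx": 0, "dy": 0, "dz": -2, "rx": 0, "ry": 0, "rz": 0}])

```text
clock: 29.6
tcp_pos: [0.5746, 0.0504, 0.09]
orientation: [2.162, 2.276, 0.002]
contact_force: [-5.0, -0.8, 20.6]
grip_width: 0.0383
gripper_force: 112.9
```

It is jamming: the wedge bottom is about 17 mm up, as predicted, and the push force is rising. Pressing a bit more.

send_rows(deltas=[{"dx": 0, "dy": 0, "dz": -1, "rx": 0, "ry": 0, "rz": 0}, {"dx": 0, "dy": 0, "dz": -2, "rx": 0, "ry": 0, "rz": 0}, {"dx": 0, "dy": 0, "dz": -3, "rx": 0, "ry": 0, "rz": 0}, {"dx": 0, "dy": 0, "dz": -3, "rx": 0, "ry": 0, "rz": 0}])

```text
clock: 29.93
tcp_pos: [0.5749, 0.0505, 0.0895]
orientation: [2.16, 2.275, 0.002]
contact_force: [-11.9, -3.3, 42.0]
grip_width: 0.0382
gripper_force: 115.7
```

send_rows(deltas=[{"dx": 0, "dy": 0, "dz": 0, "rx": 0, "ry": 0, "rz": 0}, {"dx": 0, "dy": 0, "dz": 0, "rx": 0, "ry": 0, "rz": 0}, {"dx": 0, "dy": 0, "dz": 0, "rx": 0, "ry": 0, "rz": 0}, {"dx": 0, "dy": 0, "dz": 0, "rx": 0, "ry": 0, "rz": 0}, {"dx": 0, "dy": 0, "dz": 0, "rx": 0, "ry": 0, "rz": 0}])

```text
clock: 30.35
tcp_pos: [0.5749, 0.0505, 0.0895]
orientation: [2.16, 2.275, 0.002]
contact_force: [-12.9, -2.5, 41.1]
grip_width: 0.0379
gripper_force: 115.7
```

```bash
python3 - <<'E'
from h import *
f=grab('wrist','w13.png'); o=r.get_obs(); print(o['clock'],o['tcp_pos'],o['contact_force'],o['moment'],abs(o['qvel']).max())
c=cloud(f); z=c[...,2]*1000; im=f['frame']; j=tojig(c,(.5722,.0557))*1000
red=im[...,2]>1.8*im[...,1].clip(1)
m=red&(z>62)&(z<78)&(abs(j[...,0])<40); print('case(jig)',cv2.minAreaRect(j[m].astype(np.float32)),np.percentile(z[m],[2,50,98]))
m=~red&(z>62)&(z<76)&(abs(j[...,0])<24)&(j[...,1]>13)&(j[...,1]<35.5); print('sp',m.sum(),cv2.minAreaRect(j[m].astype(np.float32)),np.percentile(z[m],[2,50,98]))
for zz in range(74,106,6):
    m=(abs(z-zz)<3)&(abs(j[...,0])<17)&(abs(j[...,1])<25)
    if m.sum()>20: print(zz,m.sum(),np.percentile(j[m][:,1],[2,50,98]).round(1))
E
```

```text
30.4 [0.57485396 0.05052181 0.08946471] [-11.97786565  -2.28475525  42.54889433] [-1.37097582  3.08776655  0.23773144] 0.0018193650753558278
case(jig) ((1.7048721313476562, 71.39431762695312), (52.51857376098633, 70.46820068359375), 0.2889268398284912) [67.30550357 68.76929234 70.11184257]
sp 3983 ((1.7948970794677734, 24.963729858398438), (40.46982955932617, 21.074249267578125), 0.0680738314986229) [67.38297195 68.83564957 74.8347705 ]
74 366 [15.5 15.9 16.4]
80 411 [15.4 15.9 16.4]
86 447 [15.4 15.9 16.5]
92 523 [15.4 15.9 16.4]
98 576 [15.4 15.9 16.5]
104 7202 [-17.5   1.2  16. ]
```

View pics/w13.png

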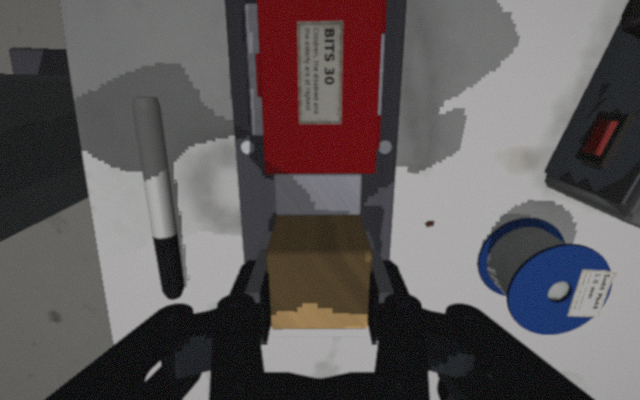

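The picture shows the wedge jammed at (320,260), flush with the spacer at (318,195), which is flush with the case at (320,100). The push holds steady at 42 N. Handing in.

```bash
python3 -c "
from bench import r
print(r.hand_in())"
```

```text
the job is handed in; nothing more can be done
None
```

I handed the job in with the marker aside on the bench, one spacer flush against the case, and the wedge jammed tight between spacer and stop, still gripped and pressed down at about 42 N. On the first try the spacer caught the case and slid it about 19 mm, so I pushed the case back home and placed the spacer again; no verdict was returned.

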